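# Free the griddle block jammed in the scrap chute

### The arm

A 7-joint arm with a two-finger parallel gripper is mounted at the origin on the work surface. World frame = base frame: x ahead of the robot, y to its left, z up, the work surface at z = 0. Lengths are in m, angles in rad, forces in N, time in s.
With the tool pointing down it reaches from about 0.35 to 0.9 m from the base axis. Payload 19.9 kg.
Tool frame: the origin (TCP) lies between the finger pads; the fingertips stand 25 mm ahead of it and the grasp point (between the pads) lies 6 mm ahead of it; z points along the fingers, y is the direction in which the jaws open and shut (so a half turn about z gives the same grasp; the last joint's range is limited). The gripper opens to 94 mm and grips with 3 to 60 N. Pads are 16 mm wide; open, the fingers measure 119 mm over their backs; the gripper's body (75 mm by 177 mm) begins 78 mm behind the grasp point.
Start: joints at [1.246, 0.417, -0.01, 1.614, 0.005, 1.111, -0.053], TCP at [0.175, -0.6, 0.23] pointing down, gripper open.
Joint ranges: [-2.81, 2.81], [-0.39, 2.02], [-1.27, 1.25], [0.06, 2.57], [-1.19, 4.33], [0.19, 2], [-2.82, 2.82]. Speed limits (rad/s): [1.89, 1.89, 2.39, 2.39, 3.01, 3.01, 3.01].

### API

Orientations are given as a unit quaternion [w, x, y, z].
In Python, from workcell import telemetry, viewer, manip, nets gives the robot as it stands.
- The arm moves only by the tool arm_command, never from a script. Its argument "steps" is a list of rows, each a list of 5 numbers: the finger opening in mm, from 0 to 94, then the shift along the tool's x, y, z in units of 20 cm (1.0 is 20 cm), then the turn about the tool's z in units of pi rad (1.0 is pi rad). In form: [[jaw, x, y, z, twist], ...]. A call has 1 to 20 rows; each row shifts and turns the commanded pose from where the row before left it, along the tool's axes as they then stand; what a row does not reach is not made up. A row lasts 1/12 s, in which the tool goes at most 41.7 mm and 7.16 degrees, less where a joint would pass 70% of its speed; a pose out of reach is approached as far as the arm can. A call with a number of a shift or a turn outside -1 to 1 is refused whole. A call with a gripper value outside its range is refused whole. The fingers move at their own pace and stop on an object; "squeeze" is the grip in N (left out, the last holds). Time passes only in rows, so rows that do not move let the fingers close. It gives the time, the measured TCP pose, the force and the opening at its end, in the units of the state.
- telemetry.sense(): the state, without advancing time (a new reading comes with each control period).
- viewer.grab_frame(name): name is "side" or "top" or "wrist"; returns a dict with "color" (400x640x3 uint8, red, green, blue), "camera_matrix" (3x3 intrinsics, pixels), "eye" and "attitude" of the camera in the world. Camera axes: x right, y down, z forward; pixel columns grow to the right and rows downward; lengths in m; the calibration is good to about 2 mm. The wrist camera is an equidistant fisheye: a pixel r from the principal point sees the ray r / f radians off the axis. A picture is of the moment at which its call begins. There is no depth.
- manip.finish_job(): hands the job in, once; it reports no verdict.
Trained networks look in a picture, given as the dict that the camera call returned (one of the last four; its "shot" number tells which), for a name from the list of things; names that differ only in an ending like _2 or _b are one class to them, and where a whole thing is asked for, a point or a joint stands for the part that bears it (a point fixed in the world has none). Each returns a list of dicts, best first, with "p" (0 to 1); they miss things now and then, are a little off and sometimes report something else, mostly with a low value. They report only what shows in the picture. A call takes as long as a camera call. They do not tell look-alikes from the thing itself.
- nets.regions_of(target, picture): "mask" (400x640 bool, what is visible of it) and "at" ([column, row] in pixels, amid what is visible of it).
The state is a dict: "time_s": time; "qpos": joint angles; "joint_vel": joint speeds; "tau": joint torques, N m; "position": TCP position; "orientation": TCP orientation; "contact_force": force on the tool from outside, world axes, zero at the start; "torque": the same for the moment, N m; "width": finger opening in m.
Only numpy, scipy, OpenCV 4.12 (cv2) and the standard library are available. Lean on these libraries where they do the work, as an engineer would, in place of code of your own. Each camera call takes 0.05 s, during which the arm holds its last target.

### The job

The griddle cleaning block has slid down the sloping scrap chute and jammed across its throat under the side lips. Push it back up the chute until it drops down behind the step at the top, lift it out from under the rail, and lay it flat, black side up, in the shallow tray that stands by itself beside the chute (not the scrap pan at its foot). Lower it rather than dropping it, and leave the bowl, bottle and mug where they are.

Things in the scene. Friction and masses are not known exactly. Their poses are not given: they have to be found in the camera images.
- trough: Sloping steel channel of the scrap chute, fixed. Origin: on the middle of the throat floor, 100 mm above the counter. x runs UP the slope (30 deg, rising away from the robot), y across, z square off the floor. Throat floor z = 0 from x = -110 mm (open low end; a pan 28 mm high in front) to the step at x = 50. Side walls at y = +-71, 41 mm high up to x = 40, 30 mm beyond.
- step (a point): Middle of the floor's step edge, trough x = 50 mm. Beyond it the floor is the landing, 6 mm lower (z = -6 mm), up to an end wall at x = 150 mm, 18 mm high. A block whose middle is pushed past about x = 75 mm drops flat onto the landing and the step stops it sliding back; if it has turned askew one corner may stay on the step: push that end on. The landing is open above up to the rail.
- slot (a point): Middle of the open slot between the two steel lips over the throat, at the lips' top face (trough x = -27.5, z = 41 mm). The lips (3 mm thick, undersides z = 38 mm) run from x = -90 to 35 mm and cover both sides of the throat; the slot is 68 mm wide (y = +-34 mm) and lets shut fingers reach the floor below (downhill of) the block.
- rail (a point): Middle of the axis of a level round rail, 16 mm thick, across the chute above the landing, 325 mm above the counter, 82 mm level ahead of the trough's origin (trough x = 183, z = 154 mm); posts at y = +-134 mm. It is in the way of an upright tool over the landing; one held square to the sloping floor (tipped 30 deg, fingers pointing down and away from the robot) passes it.
- flap (a joint): Sprung steel side guide, 110 x 34 mm, hinged at its uphill end (trough x = 40, y = 64 mm); its free end swings in, 0 = along the wall, up to 0.25 rad. It pinches the block against a fixed guide opposite (face y = -62 mm at x = 40, -50 mm at x = -70). A push of about 7 to 20 N up the slope moves the block; the flap lets go when the block's middle is past about x = 35 mm.
- block: Griddle cleaning block: grey abrasive with a black holder on top, 50 mm (its x) by 110 mm (its y) by 32 mm high, 0.3 to 0.55 kg. Origin: centre of its grey underside, z towards the black top. It starts jammed across the throat, y across the channel, middle near trough x = -25 mm.
- tray: Shallow open aluminium tray fixed on the counter, outside 115 mm (x) by 165 mm (y), 14 mm high, walls and floor 4 mm thick. Origin: centre of its underside, on the counter.
- bowl: White bowl, rim 136 mm across, 55 mm high, bystander. Origin: centre of its underside.
- soap: Clear bottle with white cap, 64 mm across, 170 mm high, bystander. Origin: centre of its underside.
- mug: Blue mug, 80 mm across, 92 mm high, bystander. Origin: centre of its underside.
There are look-alikes about, which are no part of the job. There is more than one size of the block; the one meant has the size given above.

How it is judged:
On the way, in this order (a step that is already met when the one before it is completed fails the run):
1. the block has been pushed up the chute and lies on the landing behind the step (x of block in the frame of trough between 0.069 and 0.135 m and z of block in the frame of trough below -0.004 m), for 0.2 s.
2. the block is lifted clear of the chute in the fingers (z of block in the frame of trough above 0.05 m and contact force between the fingers and block above 1 N), for 0.1 s.
At the end, for the whole second after the job is handed in: The block lies flat (within 0.08 rad), black side up, on the tray's floor (its underside within 4 mm of it), its middle within 35 mm of the tray's along and across, at rest (x of block in the frame of tray between -0.035 and 0.035 m and y of block in the frame of tray between -0.035 and 0.035 m and z of block in the frame of tray between 0.001 and 0.008 m and angle between block's own z axis and vertical below 0.08 rad and linear speed of block below 0.02 m/s); the robot touches nothing.
It fails at once if the block is dropped (falls loose faster than 0.8 m/s, about 33 mm) (linear speed of block above 0.8 m/s and contact force between the fingers and block below 0.2 N).
It fails at once if the bowl, bottle or mug is moved more than 40 mm (distance of any of bowl, soap, mug from where it was at the start of the episode above 0.04 m).
It also fails if it takes over 72 s, if anything falls off the work surface, if the arm or the gripper's body presses on something with over 40 N, if the wrist force passes 120 N, or if a joint passes its speed limit or range.

## Working session

There is one attempt and no reset: what is moved stays moved. The work goes in short steps, Python scripts to look and compute and a tool call to move; the robot and the scene stay as the last step left them, time stands still between calls to the robot, and variables do not carry over. Pictures are saved under pics/ and viewed, and the job is handed in when it is done.

Besides the shell and the picture viewer there is one more tool, called as a command line: name --pt "numbers of a row" for each row, then --argument value for the rest. arm_command: Moves the arm, as the interface text tells. Its arguments: {"type":"object","properties":{"steps":{"type":"array","items":{"type":"array","items":{"type":"number"}}},"squeeze":{"type":"number"}},"required":["steps"]}

```bash
ls; mkdir -p pics
cat > h.py <<'E'
import numpy as np, cv2
from workcell import telemetry, viewer, manip, nets
from scipy.spatial.transform import Rotation as R
def Rq(q): return R.from_quat([q[1],q[2],q[3],q[0]])
def save(p,n): cv2.imwrite('pics/'+n+'.png', p['color'][:,:,::-1])
E
python3 - <<'E'
from h import *
print(telemetry.sense())
for n in ['side','top','wrist']:
    p=viewer.grab_frame(n); save(p,n+'0'); print(n,{k:(v if k!='color' else 0) for k,v in p.items()})
    for t in ['trough','block','tray','bowl','soap','mug']:
        for r in nets.regions_of(t,p): print(t,round(r['p'],2),r['at'],r['mask'].sum())
E
```

```text
pics
{'time_s': 0.0, 'qpos': array([ 1.24549499,  0.41796351, -0.01030823,  1.61420244,  0.00473228,
        1.1107021 , -0.05299964]), 'joint_vel': array([-8.15226114e-04,  3.93079384e-04,  3.61304942e-04, -4.73492884e-04,
       -1.42018656e-03,  6.88271564e-06,  7.55869258e-04]), 'tau': array([ 2.01101633e-03, -8.51233649e+01,  6.40358068e-01, -4.25988400e+01,
       -4.88014554e-02,  1.84476381e-02,  9.62100603e-05]), 'position': array([ 0.17488578, -0.59965418,  0.22981991]), 'orientation': array([-6.08643390e-04,  9.89946819e-01,  1.41438694e-01, -1.47419022e-04]), 'contact_force': array([0.5261946 , 0.29093502, 0.87824887]), 'torque': array([ 6.88072229e-05, -1.95110765e-02, -3.85326624e-02]), 'width': 0.09395677171401551}
side {'color': 0, 'camera_matrix': array([[496.21469615,   0.        , 316.34589619],
       [  0.        , 496.21469615, 200.2875909 ],
       [  0.        ,   0.        ,   1.        ]]), 'eye': array([-0.09979984,  0.78977981,  1.33316315]), 'attitude': array([ 0.13216401, -0.33604975,  0.86755061, -0.34199294]), 'shot': 1}
trough 0.79 [312.4, 226.4] 3589
[... 431 characters left out ...]
      ,   1.        ]]), 'eye': array([0.49179367, 0.00136036, 1.11298401]), 'attitude': array([ 0.03323593, -0.70545502,  0.70632438, -0.04831611]), 'shot': 2}
trough 0.65 [292.7, 203.4] 3962
block 0.84 [270.0, 134.4] 1219
block 0.8 [344.5, 138.5] 1054
tray 0.83 [414.2, 266.1] 2220
bowl 0.82 [202.4, 262.4] 1860
soap 0.97 [212.0, 191.4] 593
mug 0.87 [413.4, 187.2] 922
wrist {'color': 0, 'camera_matrix': array([[309.70691629,   0.        , 324.19066477],
       [  0.        , 309.70691629, 200.06019532],
       [  0.        ,   0.        ,   1.        ]]), 'eye': array([ 0.25418219, -0.57693832,  0.38374341]), 'attitude': array([ 0.11377912,  0.79187325, -0.5939187 , -0.08515665]), 'shot': 3}
```

View pics/side0.png

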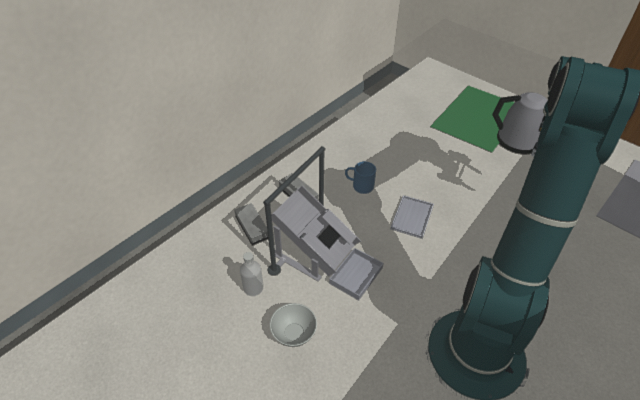

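View pics/top0.png

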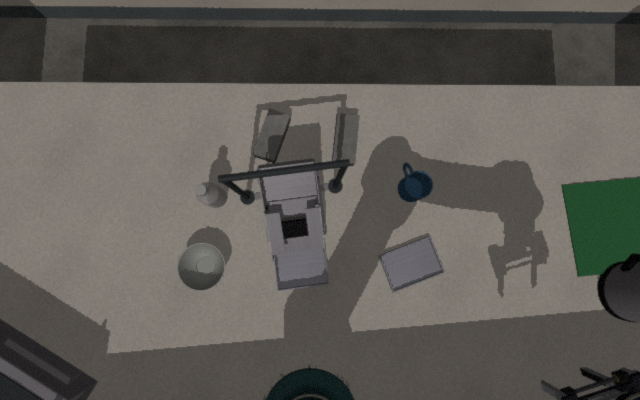

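Run:
```python
import cv2
a=cv2.imread('pics/top0.png')[110:310,180:470]; cv2.imwrite('pics/topc.png',cv2.resize(a,None,fx=2.7,fy=2.7,interpolation=cv2.INTER_CUBIC))
a=cv2.imread('pics/side0.png')[130:300,200:460]; cv2.imwrite('pics/sidec.png',cv2.resize(a,None,fx=3,fy=3,interpolation=cv2.INTER_CUBIC))
```

```text
(no output)
```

View pics/topc.png

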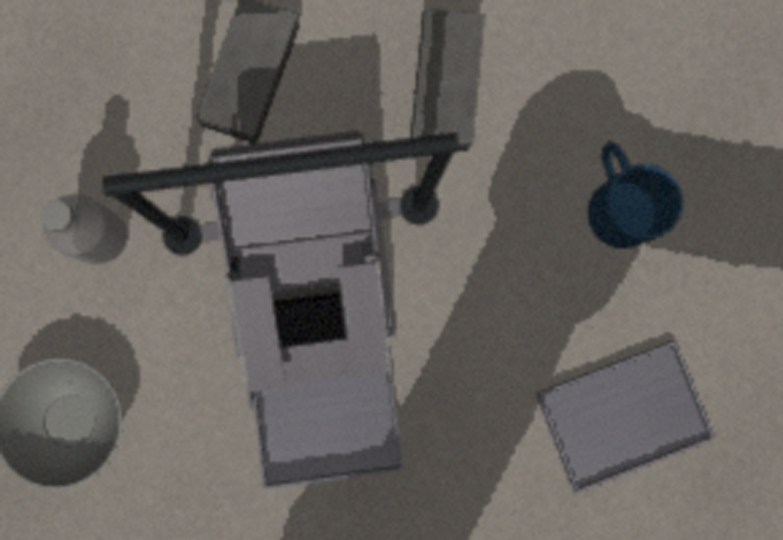

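View pics/sidec.png

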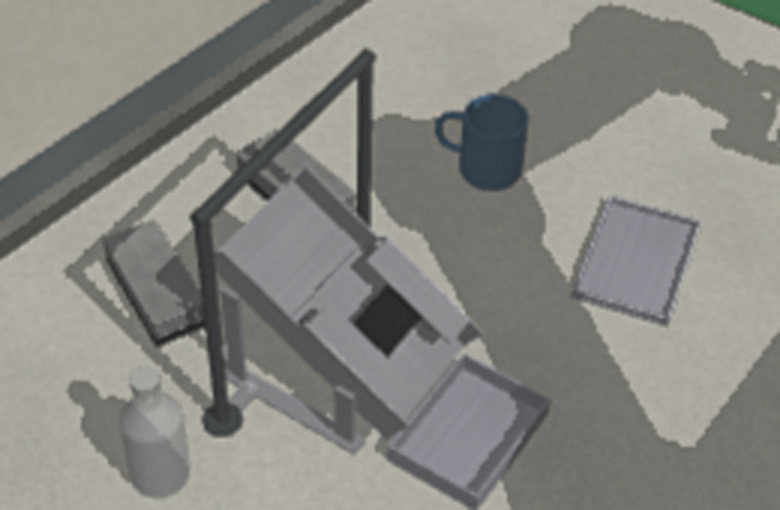

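Candidates for the block: the black patch in the slot (top 294,227; side 331,236), and two grey look-alikes lying behind the chute (top 271,134 and 345,138). By the description, the one in the slot is the one meant. Trays: the free-standing one is at top (412,263), and the scrap pan is at (301,265).

```bash
cat >> h.py <<'E'
def proj(p,X):
    q=Rq(p['attitude']).inv().apply(np.atleast_2d(X)-p['eye']); K=p['camera_matrix']
    return q[:,:2]/q[:,2:]*K[0,0]+K[:2,2]
def TR(x,y,yaw): # trough rot, origin
    return R.from_euler('z',yaw)*R.from_euler('y',-np.pi/6), np.array([x,y,.1])
def tw(t,P):
    r,o=TR(*t); return r.apply(np.atleast_2d(P))+o
def tloc(t,X):
    r,o=TR(*t); return r.inv().apply(np.atleast_2d(X)-o)
E
cat > fit.py <<'E'
from h import *
from scipy.optimize import least_squares
T=viewer.grab_frame('top'); S=viewer.grab_frame('side')
c=lambda u,v:np.array([180+u/2.7,110+v/2.7]); s=lambda u,v:np.array([200+u/3,130+v/3])
g=np.sin(np.pi/6); 
# world-height points in trough yaw frame: (ahead, y, z)
W=[(.082,.134,0,T,c(183,237)),(.082,-.134,0,T,c(418,207)),(.082,.134,.325,T,c(115,186)),(.082,-.134,.325,T,c(455,141)),(.082,.134,0,S,s(222,420)),(.082,.134,.325,S,s(200,217)),(.082,-.134,.325,S,s(370,60))]
P=[(.05,.071,0,T,c(234,247)),(.05,-.071,0,T,c(370,233)),(.035,.034,.041,T,c(275,280)),]
def res(t,full=False):
    o=[]
    for a in W:
        X=R.from_euler('z',t[2]).apply(a[:3])+[t[0],t[1],0]; o.append(proj(a[3],X)[0]-a[4])
    for a in P[:2]: o.append(proj(a[3],tw(t,a[:3]))[0]-a[4])
    return np.array(o) if full else np.ravel(o)
r=least_squares(res,[.4,.05,0],loss='soft_l1'); t=r.x; print(t,'\n',res(t,True).round(1))
np.save('t.npy',t)
# tray
from scipy.optimize import linear_sum_assignment
def res2(q,full=False):
    o=[]
    X=R.from_euler('z',q[2]).apply([(.0575,.0825,.014),(.0575,-.0825,.014),(-.0575,-.0825,.014),(-.0575,.0825,.014)])+[q[0],q[1],0]
    o=np.concatenate([proj(T,X)-[c(538,394),c(672,338),c(711,436),c(577,489)],proj(S,X)-[s(607,200),s(697,222),s(667,323),s(575,296)]][0:1])
    return o if full else np.ravel(o)
r2=least_squares(res2,[.3,-.3,.3]);print(r2.x,res2(r2.x,True).round(1)); np.save('tray.npy',r2.x)
for nm,p,(x0,y0,w,h,k) in [('to',T,(180,110,290,200,2.7)),('so',S,(200,130,260,170,3))]:
    im=cv2.resize(p['color'][y0:y0+h,x0:x0+w,::-1],None,fx=k,fy=k,interpolation=cv2.INTER_CUBIC)
    def L(X,col): 
        q=((proj(p,X)-[x0,y0]+.5)*k); cv2.polylines(im,[q.round().astype(int)],False,col,1)
    L(tw(t,[(-.11,-.071,0),(.05,-.071,0),(.05,.071,0),(-.11,.071,0)]),(0,255,0))
    L(tw(t,[(.05,-.071,-.006),(.15,-.071,-.006),(.15,.071,-.006),(.05,.071,-.006)]),(0,255,255))
    L(tw(t,[(.15,-.071,.012),(.15,.071,.012)]),(0,255,255))
    for sg in (1,-1): L(tw(t,[(-.09,sg*.034,.041),(.035,sg*.034,.041),(.035,sg*.071,.041),(-.09,sg*.071,.041)]),(0,0,255))
    L(tw(t,[(.183,-.134,.154),(.183,.134,.154)]),(255,0,255))
    b=-.025
    L(tw(t,[(b-.025,-.055,.032),(b+.025,-.055,.032),(b+.025,.055,.032),(b-.025,.055,.032),(b-.025,-.055,.032)]),(255,255,0))
    q=r2.x
    L(R.from_euler('z',q[2]).apply([(.0575,.0825,.014),(.0575,-.0825,.014),(-.0575,-.0825,.014),(-.0575,.0825,.014)])+[q[0],q[1],0],(255,100,0))
    cv2.imwrite('pics/'+nm+'.png',im)
for t_ in ['bowl','soap','mug']:
    for rr in nets.regions_of(t_,T)[:1]:
        d=Rq(T['attitude']).apply(np.r_[(np.array(rr['at'])-T['camera_matrix'][:2,2])/T['camera_matrix'][0,0],1]); z={'bowl':.03,'soap':.085,'mug':.05}[t_]
        print(t_,T['eye']+d*(z-T['eye'][2])/d[2])
E
python3 fit.py
```

```text
[0.56660217 0.04283435 0.12681704] 
 [[-0.3 -0.5]
 [ 0.2 -0.4]
 [ 0.1 -0.3]
 [-2.8  1.1]
 [ 1.1 -1.1]
 [ 1.3 -1.5]
 [-0.6 -1.3]
 [-1.9  1.3]
 [ 0.1 -0.2]]
[ 0.43258162 -0.30296511  0.36921191] [[-1.  -0.7]
 [ 0.3 -0.3]
 [ 1.2 -0.2]
 [-0.5  1.1]]
bowl [0.4301513 0.3150132 0.03     ]
soap [0.63321891 0.27695053 0.085     ]
mug [ 0.65902545 -0.30797805  0.05      ]
```

View pics/to.png

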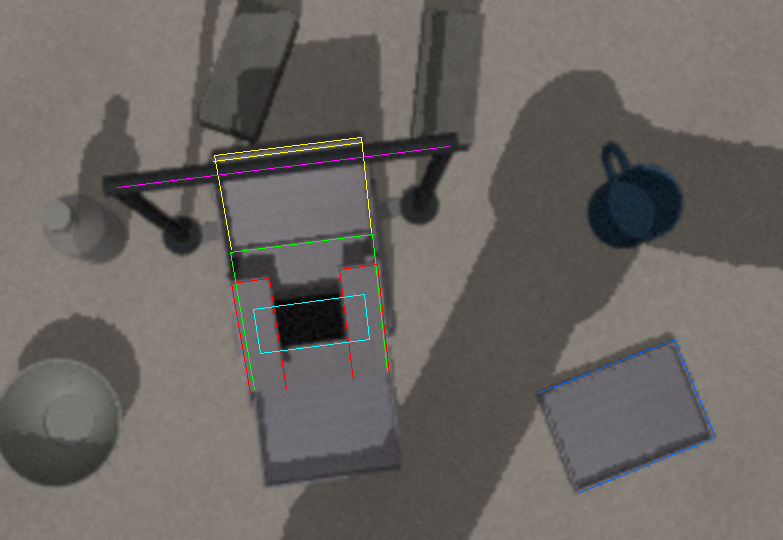

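View pics/so.png

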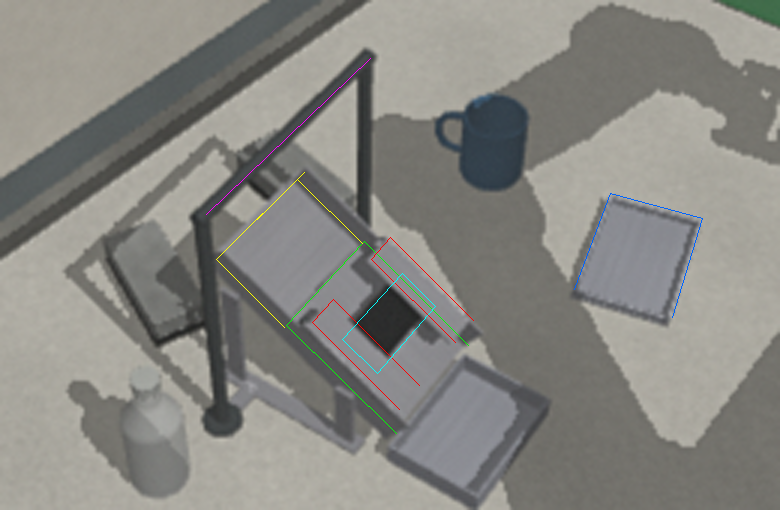

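```bash
cat >> h.py <<'E'
def st():
    s=telemetry.sense(); M=Rq(s['orientation']).as_matrix(); t=np.load('t.npy')
    tl=tloc(t,s['position']+M[:,2]*.025)[0]; r,_=TR(*t)
    print('t %.2f'%s['time_s'],'pos',s['position'].round(4),'q',s['qpos'].round(3),'F',s['contact_force'].round(1),'w',round(s['width']*1e3,1))
    print('toolz',M[:,2].round(3),'tilt deg',np.degrees(np.arccos(-M[2,2])).round(1),'| tip in trough mm',(tl*1e3).round(1),'| tool axes in trough:\n',(r.inv().as_matrix()@M).round(3))
    return s,M
def go(d,n=None,frame='w',M=None,s=None):
    s=telemetry.sense(); M=Rq(s['orientation']).as_matrix(); t=np.load('t.npy'); d=np.array(d,float)
    if frame=='t': d=TR(*t)[0].apply(d)
    u=M.T@d/.2; L=np.linalg.norm(d); n=n or int(np.ceil(L/.04)); print('total units',u.round(3),'rows',n,'per row',(u/n).round(4))
E
python3 - <<'E'
from h import *
st(); go([.445,.68,.30],20)
E
```

```text
t 1.30 pos [ 0.175  -0.6     0.2305] q [ 1.245  0.417 -0.01   1.614  0.005  1.111 -0.053] F [ 0.3  0.6 -1.1] w 94.0
toolz [-0.  0. -1.] tilt deg 0.0 | tip in trough mm [-354.1 -588.1  326.2] | tool axes in trough:
 [[ 0.855  0.135 -0.5  ]
 [ 0.156 -0.988  0.   ]
 [-0.494 -0.078 -0.866]]
total units [ 3.088 -2.641 -1.5  ] rows 20 per row [ 0.1544 -0.132  -0.075 ]
```

arm_command --pt "30 0.14 -0.12 -0.09 0" --pt "30 0.14 -0.12 -0.09 0" --pt "30 0.14 -0.12 -0.09 0" --pt "30 0.14 -0.12 -0.09 0" --pt "30 0.14 -0.12 -0.09 0" --pt "30 0.14 -0.12 -0.09 0" --pt "30 0.14 -0.12 -0.09 0" --pt "30 0.14 -0.12 -0.09 0" --pt "30 0.14 -0.12 -0.09 0" --pt "30 0.14 -0.12 -0.09 0" --pt "30 0.14 -0.12 -0.09 0" --pt "30 0.14 -0.12 -0.09 0" --pt "30 0.14 -0.12 -0.09 0" --pt "30 0.14 -0.12 -0.09 0" --pt "30 0.14 -0.12 -0.09 0" --pt "30 0.14 -0.12 -0.09 0" --pt "30 0.14 -0.12 -0.09 0" --pt "30 0.14 -0.12 -0.09 0" --pt "30 0.14 -0.12 -0.09 0" --pt "30 0.14 -0.12 -0.09 0"

```text
time_s: 2.97
position: [0.5786, 0.0189, 0.5915]
orientation: [0.0, 0.99, 0.141, 0.0]
contact_force: [0.5, -0.9, 0.5]
width: 0.0299
```

```bash
python3 -c "
from h import *
st(); go([.6-.575,.077-.03,.0])"
```

```text
t 2.97 pos [0.5786 0.0189 0.5915] q [ 0.307  0.292 -0.579  1.033  0.165  1.858 -1.493] F [ 0.5 -0.9  0.5] w 29.9
toolz [ 0.  0. -1.] tilt deg 0.0 | tip in trough mm [241.  -25.3 399.6] | tool axes in trough:
 [[ 0.856  0.134 -0.5  ]
 [ 0.155 -0.988 -0.   ]
 [-0.494 -0.078 -0.866]]
total units [ 0.186 -0.191  0.   ] rows 2 per row [ 0.0928 -0.0954  0.    ]
```

arm_command --pt "30 0.08 -0.1 -0.1 0" --pt "30 0.08 -0.1 -0.1 0" --pt "30 0 0 -0.2 0" --pt "30 0 0 -0.2 0" --pt "30 0 0 -0.2 0" --pt "30 0 0 -0.2 0"

```text
time_s: 3.47
position: [0.5986, 0.0645, 0.6375]
orientation: [0.002, 0.99, 0.14, -0.008]
contact_force: [0.9, 0.4, -0.9]
width: 0.0301
```

```bash
python3 -c "
from h import *
st()"
```

```text
t 3.47 pos [0.5986 0.0645 0.6375] q [-0.149  0.357 -0.019  0.805  0.01   1.996 -1.453] F [ 0.9  0.4 -0.9] w 30.1
toolz [-0.015 -0.005 -1.   ] tilt deg 0.9 | tip in trough mm [285.8  17.4 426.8] | tool axes in trough:
 [[ 0.848  0.134 -0.513]
 [ 0.154 -0.988 -0.003]
 [-0.508 -0.076 -0.858]]
```

arm_command --pt "30 0 0 -0.2 0" --pt "30 0 0 -0.2 0" --pt "30 0 0 -0.2 0" --pt "30 0 0 -0.2 0"

```text
time_s: 3.8
position: [0.5691, 0.062, 0.6992]
orientation: [0.004, 0.989, 0.14, 0.045]
contact_force: [-0.7, 0.3, 0.7]
width: 0.0301
```

```bash
python3 -c "
from h import *
st()"
```

```text
t 3.80 pos [0.5691 0.062  0.6992] q [-0.333  0.28   0.276  0.778 -0.081  2.003 -1.398] F [-0.7  0.3  0.7] w 30.1
toolz [ 0.089  0.005 -0.996] tilt deg 5.1 | tip in trough mm [293.3  18.5 493.8] | tool axes in trough:
 [[ 0.896  0.142 -0.421]
 [ 0.154 -0.988 -0.007]
 [-0.417 -0.059 -0.907]]
```

arm_command --pt "30 0 0 -0.2 0" --pt "30 0 0 -0.2 0" --pt "30 0 0 -0.2 0" --pt "30 0 0 -0.2 0"

```text
time_s: 4.13
position: [0.5258, 0.057, 0.7633]
orientation: [0.005, 0.985, 0.139, 0.104]
contact_force: [-0.0, -0.7, -1.2]
width: 0.03
```

```bash
python3 -c "
from h import *
st()"
```

```text
t 4.13 pos [0.5258 0.057  0.7633] q [-0.445  0.179  0.389  0.761 -0.08   2.003 -1.399] F [-0.  -0.7 -1.2] w 30.0
toolz [ 0.207  0.019 -0.978] tilt deg 12.0 | tip in trough mm [290.5  19.  570. ] | tool axes in trough:
 [[ 0.939  0.149 -0.309]
 [ 0.154 -0.988 -0.008]
 [-0.306 -0.041 -0.951]]
```

arm_command --pt "30 0.03 0 -0.2 0" --pt "30 0.03 0 -0.2 0" --pt "30 0.03 0 -0.2 0" --pt "30 0.03 0 -0.2 0" --pt "30 0.03 0 -0.2 0" --pt "30 0.03 0 -0.2 0" --pt "30 0.03 0 -0.2 0" --pt "30 0.03 0 -0.2 0"

```text
time_s: 4.8
position: [0.4584, 0.0565, 0.8687]
orientation: [0.008, 0.967, 0.137, 0.215]
contact_force: [-0.6, 0.7, -1.0]
width: 0.0303
```

```bash
python3 -c "
from h import *
st()"
```

```text
t 4.80 pos [0.4584 0.0565 0.8687] q [-1.037  0.055  0.95   0.671 -0.053  2.003 -1.42 ] F [-0.6  0.7 -1. ] w 30.3
toolz [ 0.418  0.044 -0.907] tilt deg 24.9 | tip in trough mm [290.6  27.  693.6] | tool axes in trough:
 [[ 0.984  0.156 -0.09 ]
 [ 0.156 -0.988 -0.009]
 [-0.09  -0.005 -0.996]]
```

arm_command --pt "30 0.05 0 -0.2 0" --pt "30 0.05 0 -0.2 0" --pt "30 0.05 0 -0.2 0"

```text
time_s: 5.05
position: [0.4436, 0.0591, 0.8941]
orientation: [0.009, 0.96, 0.137, 0.244]
contact_force: [-0.3, -0.1, -0.2]
width: 0.0301
```

```bash
python3 -c "
from h import *
st()"
```

```text
t 5.05 pos [0.4436 0.0591 0.8941] q [-1.369  0.031  1.239  0.636 -0.016  2.003 -1.435] F [-0.3 -0.1 -0.2] w 30.1
toolz [ 0.47   0.05  -0.881] tilt deg 28.2 | tip in trough mm [292.4  31.4 722.7] | tool axes in trough:
 [[ 0.987  0.158 -0.031]
 [ 0.158 -0.987 -0.01 ]
 [-0.032  0.005 -0.999]]
```

```bash
python3 -c "
from h import *
go([-.360,-.031,-.633],20,'t')"
```

```text
total units [-1.698 -0.147  3.221] rows 20 per row [-0.0849 -0.0074  0.1611]
```

arm_command --pt "26 -0.085 -0.007 0.161 0" --pt "26 -0.085 -0.007 0.161 0" --pt "26 -0.085 -0.007 0.161 0" --pt "26 -0.085 -0.007 0.161 0" --pt "26 -0.085 -0.007 0.161 0" --pt "26 -0.085 -0.007 0.161 0" --pt "26 -0.085 -0.007 0.161 0" --pt "26 -0.085 -0.007 0.161 0" --pt "26 -0.085 -0.007 0.161 0" --pt "26 -0.085 -0.007 0.161 0" --pt "26 -0.085 -0.007 0.161 0" --pt "26 -0.085 -0.007 0.161 0" --pt "26 -0.085 -0.007 0.161 0" --pt "26 -0.085 -0.007 0.161 0" --pt "26 0 0 0 0.025" --pt "26 0 0 0 0.025"

```text
time_s: 6.38
position: [0.4338, 0.04, 0.4618]
orientation: [-0.017, 0.973, 0.052, 0.225]
contact_force: [0.1, 0.3, 1.3]
width: 0.0261
```

```bash
python3 -c "
from h import *
s,M=st(); t=np.load('t.npy'); d=np.array([-.068,0,.09])-tloc(t,s['position']+M[:,2]*.025)[0]; print(d); go(d,None,'t')"
```

```text
t 6.38 pos [0.4338 0.04   0.4618] q [-0.506 -0.376  0.221  1.972  0.167  1.089 -1.789] F [0.1 0.3 1.3] w 26.1
toolz [ 0.437  0.056 -0.898] tilt deg 26.1 | tip in trough mm [ 64.8  14.  354.4] | tool axes in trough:
 [[ 0.998 -0.019 -0.067]
 [-0.019 -1.     0.001]
 [-0.067  0.001 -0.998]]
[-0.13280268 -0.01400978 -0.2644182 ]
total units [-0.572  0.082  1.364] rows 8 per row [-0.0715  0.0102  0.1705]
```

arm_command --pt "26 -0.07 0.01 0.17 0" --pt "26 -0.07 0.01 0.17 0" --pt "26 -0.07 0.01 0.17 0" --pt "26 -0.07 0.01 0.17 0" --pt "26 -0.07 0.01 0.17 0" --pt "26 -0.07 0.01 0.17 0" --pt "26 -0.07 0.01 0.17 0" --pt "26 -0.07 0.01 0.17 0"

```text
time_s: 7.05
position: [0.4558, 0.0297, 0.1689]
orientation: [-0.018, 0.972, 0.054, 0.227]
contact_force: [2.5, 2.3, 0.2]
width: 0.0259
```

```bash
python3 -c "
from h import *
s,M=st(); t=np.load('t.npy'); d=np.array([-.068,0,.07])-tloc(t,s['position']+M[:,2]*.025)[0]; print(d); go(d,None,'t')
p=viewer.grab_frame('wrist'); save(p,'w1'); print(p['eye'],p['attitude'])
p=viewer.grab_frame('side'); save(p,'s1')
a=p['color'][130:300,200:460,::-1]; cv2.imwrite('pics/s1c.png',cv2.resize(a,None,fx=3,fy=3,interpolation=cv2.INTER_CUBIC))
"
```

```text
t 7.05 pos [0.4558 0.0297 0.1689] q [-0.541 -0.012  0.41   2.408  0.012  0.285 -1.599] F [2.5 2.3 0.2] w 25.9
toolz [ 0.44   0.059 -0.896] tilt deg 26.4 | tip in trough mm [-63.8   1.   90.5] | tool axes in trough:
 [[ 0.998 -0.016 -0.064]
 [-0.015 -1.     0.003]
 [-0.064 -0.002 -0.998]]
[-0.00419493 -0.00102173 -0.02053577]
total units [-0.014  0.006  0.104] rows 1 per row [-0.0143  0.0056  0.1038]
[0.46135724 0.02867994 0.34268497] [-0.06805636  0.74319346 -0.66335314  0.05472144]
```

View pics/w1.png

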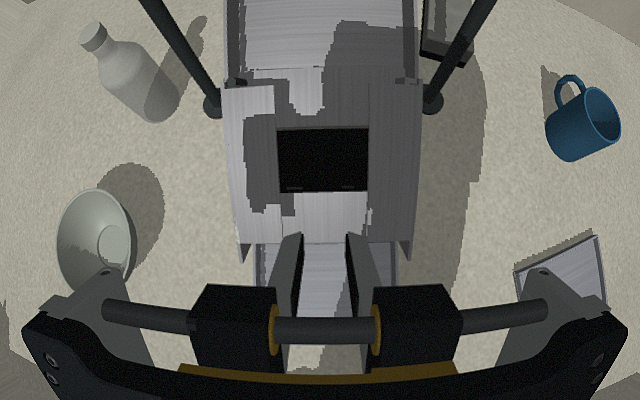

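View pics/s1c.png

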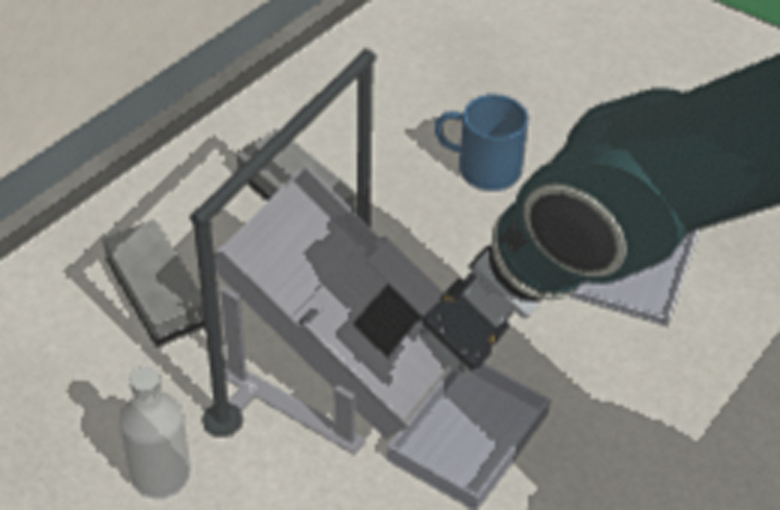

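```bash
cat >> h.py <<'E'
def fproj(p,X):
    q=Rq(p['attitude']).inv().apply(np.atleast_2d(X)-p['eye']); K=p['camera_matrix']
    th=np.arctan2(np.hypot(q[:,0],q[:,1]),q[:,2]); ph=np.arctan2(q[:,1],q[:,0])
    return np.c_[np.cos(ph),np.sin(ph)]*(th*K[0,0])[:,None]+K[:2,2]
def over(p,t,nm,b=-.025):
    im=p['color'][:,:,::-1].copy()
    def L(P,col):
        P=np.array(P,float); P=np.concatenate([np.linspace(P[i],P[i+1],20) for i in range(len(P)-1)])
        cv2.polylines(im,[fproj(p,tw(t,P)).round().astype(int)],False,col,1)
    L([(-.11,-.071,0),(.05,-.071,0),(.05,.071,0),(-.11,.071,0)],(0,255,0))
    for sg in (1,-1): L([(-.09,sg*.071,.041),(-.09,sg*.034,.041),(.035,sg*.034,.041),(.035,sg*.071,.041)],(0,0,255))
    L([(b-.025,-.055,.032),(b+.025,-.055,.032),(b+.025,.055,.032),(b-.025,.055,.032),(b-.025,-.055,.032)],(255,255,0))
    cv2.imwrite('pics/'+nm+'.png',cv2.resize(im[50:300,180:460],None,fx=2.5,fy=2.3,interpolation=cv2.INTER_CUBIC) if 0 else cv2.resize(im[40:270,180:460],None,fx=2.6,fy=2.6,interpolation=cv2.INTER_CUBIC))
E
python3 -c "
from h import *
p=viewer.grab_frame('wrist'); t=np.load('t.npy'); over(p,t,'w1o')
print(fproj(p,tw(t,[(-.09,.034,.041),(-.09,-.034,.041),(.035,.034,.041),(.035,-.034,.041),(.05,0,0)])))"
```

```text
[[283.22005566 240.69968306]
 [367.72012775 239.56644368]
 [274.17355664  78.91243964]
 [371.96140117  77.44153805]
 [322.9146672   61.21058494]]
```

View pics/w1o.png

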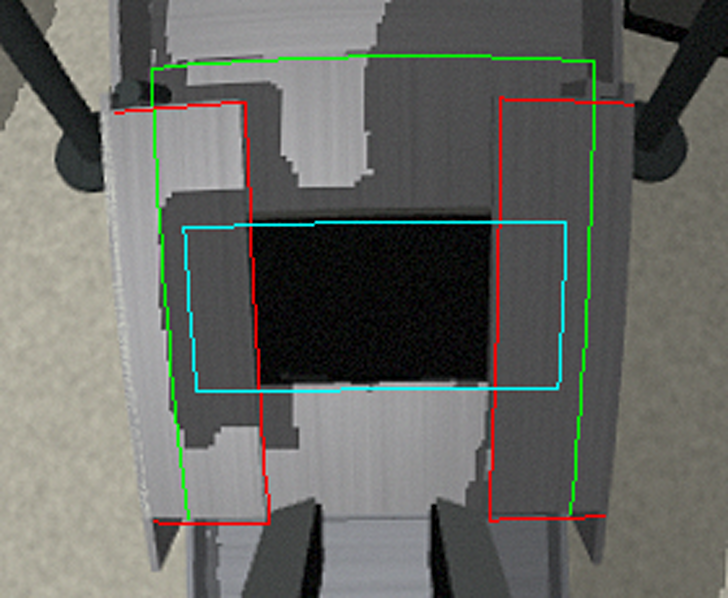

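```bash
python3 -c "
from h import *
s,M=st(); t=np.load('t.npy'); d=np.array([-.066,0,.006])-tloc(t,s['position']+M[:,2]*.025)[0]; go(d,4,'t')"
```

```text
t 7.20 pos [0.4545 0.0296 0.168 ] q [-0.542 -0.011  0.41   2.406  0.014  0.294 -1.602] F [ 0.4 -0.1 -0.2] w 26.1
toolz [ 0.433  0.057 -0.9  ] tilt deg 25.9 | tip in trough mm [-65.5   1.1  90.4] | tool axes in trough:
 [[ 0.997 -0.015 -0.071]
 [-0.015 -1.     0.002]
 [-0.071 -0.001 -0.997]]
total units [0.028 0.006 0.421] rows 4 per row [0.007  0.0014 0.1053]
```

arm_command --pt "26 0.007 0 0.105 0" --pt "26 0.007 0 0.105 0" --pt "26 0.007 0 0.105 0"

```text
time_s: 7.45
position: [0.4791, 0.0354, 0.1287]
orientation: [-0.023, 0.973, 0.054, 0.222]
contact_force: [-0.7, -0.0, -0.8]
width: 0.0261
```

```bash
python3 -c "
from h import *
s,M=st(); t=np.load('t.npy'); d=np.array([-.066,0,.006])-tloc(t,s['position']+M[:,2]*.025)[0]; go(d,None,'t')"
```

```text
t 7.45 pos [0.4791 0.0354 0.1287] q [-0.598  0.146  0.502  2.388 -0.472  0.193 -1.132] F [-0.7 -0.  -0.8] w 26.1
toolz [ 0.431  0.068 -0.9  ] tilt deg 25.8 | tip in trough mm [-63.4   4.   43.7] | tool axes in trough:
 [[ 0.997 -0.019 -0.073]
 [-0.018 -1.     0.013]
 [-0.073 -0.012 -0.997]]
total units [0.001 0.022 0.189] rows 1 per row [0.0014 0.0223 0.1889]
```

arm_command --pt "26 0.0 0.01 0.06 0" --pt "26 0.0 0.01 0.06 0"

```text
time_s: 7.62
position: [0.485, 0.0357, 0.1149]
orientation: [-0.026, 0.973, 0.055, 0.221]
contact_force: [0.6, 0.1, 0.2]
width: 0.0257
```

```bash
python3 -c "
from h import *
s,M=st(); t=np.load('t.npy'); d=np.array([-.066,0,.006])-tloc(t,s['position']+M[:,2]*.025)[0]; go(d,None,'t')"
```

```text
t 7.62 pos [0.485  0.0357 0.1149] q [-0.667  0.206  0.595  2.385 -0.823  0.195 -0.786] F [0.6 0.1 0.2] w 25.7
toolz [ 0.428  0.074 -0.901] tilt deg 25.7 | tip in trough mm [-65.3   3.7  28.9] | tool axes in trough:
 [[ 0.997 -0.02  -0.075]
 [-0.019 -1.     0.02 ]
 [-0.075 -0.018 -0.997]]
total units [0.006 0.021 0.114] rows 1 per row [0.0055 0.0207 0.1139]
```

arm_command --pt "26 0.0 0.012 0.05 0" --pt "26 0.0 0.012 0.05 0" --pt "26 0 0 0 0"

```text
time_s: 7.87
position: [0.4937, 0.0327, 0.0966]
orientation: [-0.026, 0.973, 0.055, 0.221]
contact_force: [-0.7, -0.4, -0.1]
width: 0.0258
```

```bash
python3 -c "
from h import *
s,M=st(); t=np.load('t.npy'); d=np.array([-.066,0,.008])-tloc(t,s['position']+M[:,2]*.025)[0]; go(d,None,'t'); go([.11,0,0],None,'t')
p=viewer.grab_frame('wrist'); over(p,t,'w2o')"
```

```text
t 7.87 pos [0.4937 0.0327 0.0966] q [-0.639  0.275  0.588  2.376 -1.154  0.198 -0.457] F [-0.7 -0.4 -0.1] w 25.8
toolz [ 0.427  0.075 -0.901] tilt deg 25.7 | tip in trough mm [-67.4  -0.4   8.9] | tool axes in trough:
 [[ 0.997 -0.02  -0.076]
 [-0.018 -1.     0.02 ]
 [-0.076 -0.019 -0.997]]
total units [ 0.007 -0.002  0.004] rows 1 per row [ 0.007  -0.0019  0.004 ]
total units [ 0.548 -0.011 -0.042] rows 3 per row [ 0.1828 -0.0037 -0.0139]
```

View pics/w2o.png

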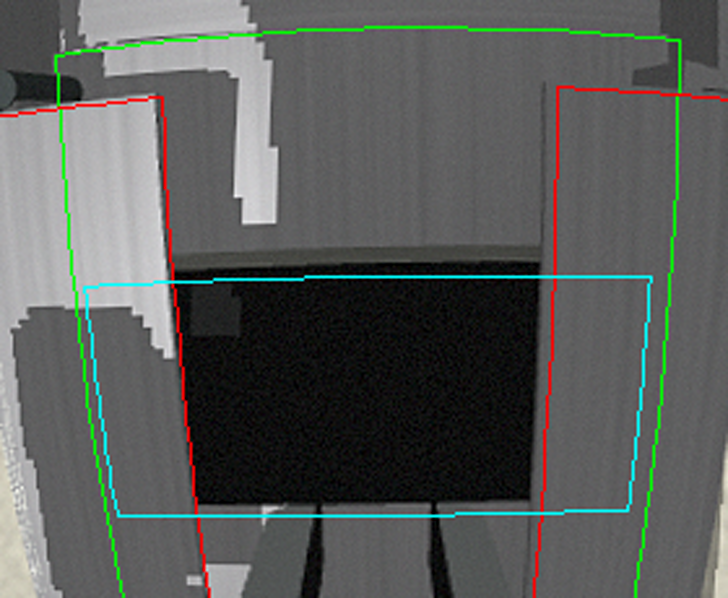

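arm_command --pt "26 0.04 -0.001 -0.003 0" --pt "26 0.05 -0.001 -0.004 0" --pt "26 0.05 -0.001 -0.004 0" --pt "26 0.05 -0.001 -0.004 0"

```text
time_s: 8.25
position: [0.5239, 0.0345, 0.115]
orientation: [-0.024, 0.974, 0.054, 0.218]
contact_force: [-7.3, -7.9, -3.7]
width: 0.0256
```

```bash
python3 -c "
from h import *
s,M=st(); go([.11,0,0],None,'t')"
```

```text
t 8.25 pos [0.5239 0.0345 0.115 ] q [-0.758  0.306  0.735  2.3   -0.985  0.281 -0.642] F [-7.3 -7.9 -3.7] w 25.6
toolz [ 0.423  0.07  -0.903] tilt deg 25.4 | tip in trough mm [-32.1  -2.5   9.8] | tool axes in trough:
 [[ 0.997 -0.022 -0.081]
 [-0.02  -1.     0.016]
 [-0.081 -0.014 -0.997]]
total units [ 0.548 -0.012 -0.044] rows 3 per row [ 0.1827 -0.004  -0.0148]
```

```bash
python3 -c "
from h import *
t=np.load('t.npy')
p=viewer.grab_frame('wrist'); over(p,t,'w3o',.003)"
```

View pics/w3o.png

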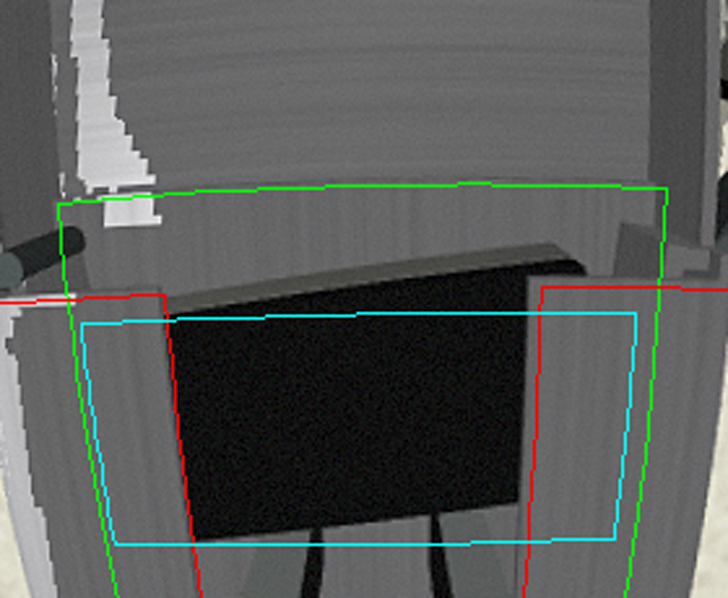

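arm_command --pt "26 -0.03 0 0.002 0" --pt "26 0 -0.04 0 0" --pt "26 0.03 -0.001 -0.003 0" --pt "26 0.04 -0.001 -0.004 0" --pt "26 0.04 -0.001 -0.004 0"

```text
time_s: 8.72
position: [0.5363, 0.0452, 0.1225]
orientation: [-0.024, 0.974, 0.055, 0.218]
contact_force: [-5.4, 4.3, -2.8]
width: 0.0261
```

```bash
python3 -c "
from h import *
s,M=st(); go([.11,0,0],None,'t')
t=np.load('t.npy')
p=viewer.grab_frame('wrist'); over(p,t,'w4o',.012)"
```

```text
t 8.72 pos [0.5363 0.0452 0.1225] q [-0.823  0.325  0.79   2.267 -0.944  0.312 -0.708] F [-5.4  4.3 -2.8] w 26.1
toolz [ 0.422  0.07  -0.904] tilt deg 25.3 | tip in trough mm [-16.6   6.6   9.4] | tool axes in trough:
 [[ 0.996 -0.02  -0.082]
 [-0.018 -1.     0.016]
 [-0.082 -0.015 -0.996]]
total units [ 0.548 -0.011 -0.045] rows 3 per row [ 0.1827 -0.0036 -0.0151]
```

View pics/w4o.png

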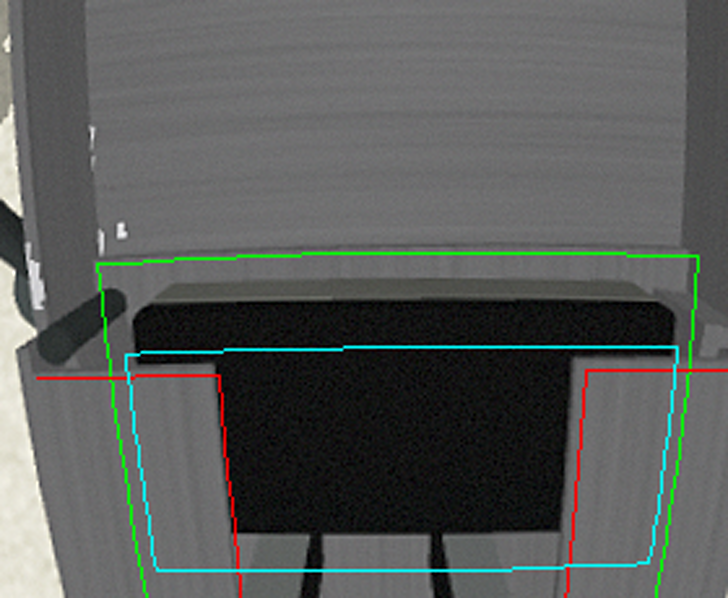

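arm_command --pt "26 0.04 0.003 -0.003 0" --pt "26 0.04 0.0 -0.003 0" --pt "26 0.04 0.0 -0.003 0" --pt "26 0.04 0.0 -0.003 0"

```text
time_s: 9.1
position: [0.5634, 0.0463, 0.1377]
orientation: [-0.023, 0.974, 0.054, 0.217]
contact_force: [-7.8, -0.3, 1.2]
width: 0.0259
```

```bash
python3 -c "
from h import *
s,M=st(); go([.11,0,0],None,'t')
t=np.load('t.npy')
p=viewer.grab_frame('wrist'); over(p,t,'w5o',.050)"
```

```text
t 9.10 pos [0.5634 0.0463 0.1377] q [-0.853  0.357  0.846  2.197 -0.891  0.378 -0.772] F [-7.8 -0.3  1.2] w 25.9
toolz [ 0.421  0.068 -0.905] tilt deg 25.2 | tip in trough mm [14.4  4.2  9.1] | tool axes in trough:
 [[ 0.996 -0.021 -0.083]
 [-0.02  -1.     0.015]
 [-0.084 -0.013 -0.996]]
total units [ 0.548 -0.011 -0.046] rows 3 per row [ 0.1827 -0.0038 -0.0153]
```

View pics/w5o.png

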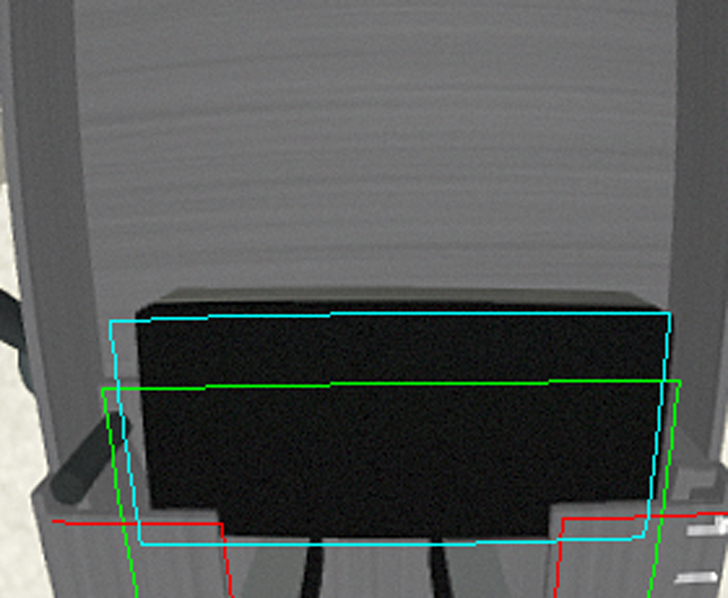

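arm_command --pt "26 0.03 0.003 -0.002 0" --pt "26 0.03 0.003 -0.002 0" --pt "26 0.03 0.0 -0.002 0" --pt "26 0.03 0.0 -0.002 0" --pt "26 0.02 0.0 -0.001 0" --pt "26 0 0.0 0 0"

```text
time_s: 9.65
position: [0.5901, 0.0478, 0.1521]
orientation: [-0.022, 0.974, 0.054, 0.219]
contact_force: [-2.0, 0.2, -3.9]
width: 0.0263
```

```bash
python3 -c "
from h import *
s,M=st(); go([.11,0,0],None,'t')
t=np.load('t.npy')
p=viewer.grab_frame('wrist'); over(p,t,'w6o',.075)
p=viewer.grab_frame('side');a=p['color'][130:300,200:460,::-1]; cv2.imwrite('pics/s6c.png',cv2.resize(a,None,fx=3,fy=3,interpolation=cv2.INTER_CUBIC))"
```

```text
t 9.65 pos [0.5901 0.0478 0.1521] q [-0.861  0.388  0.876  2.13  -0.864  0.43  -0.811] F [-2.   0.2 -3.9] w 26.3
toolz [ 0.424  0.067 -0.903] tilt deg 25.4 | tip in trough mm [44.8  2.2  8.2] | tool axes in trough:
 [[ 0.997 -0.02  -0.08 ]
 [-0.019 -1.     0.013]
 [-0.08  -0.011 -0.997]]
total units [ 0.548 -0.011 -0.044] rows 3 per row [ 0.1827 -0.0036 -0.0146]
```

View pics/w6o.png

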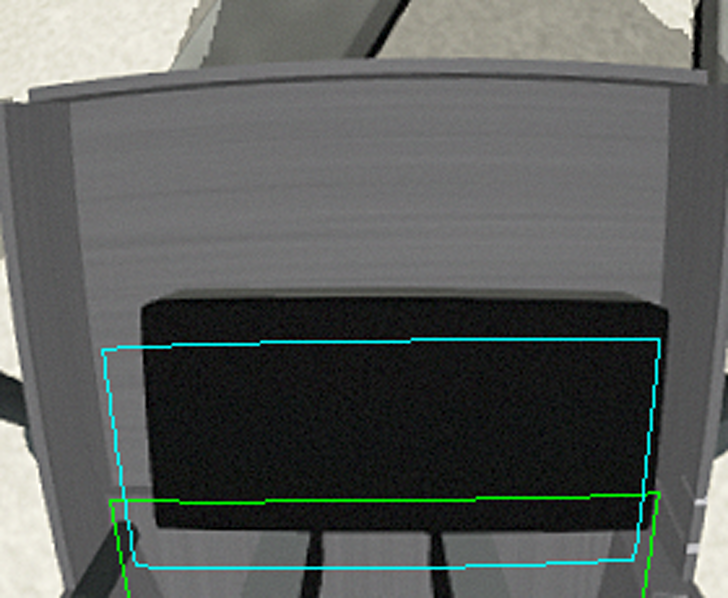

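View pics/s6c.png

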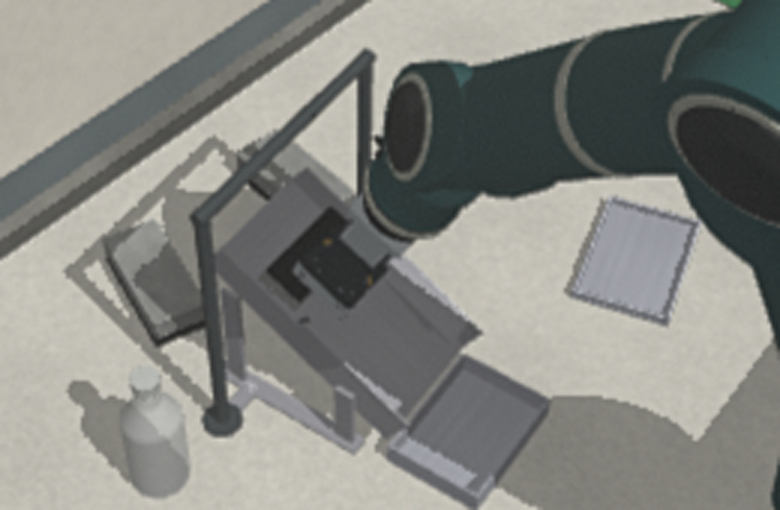

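arm_command --pt "26 0.02 0 -0.002 0" --pt "26 -0.04 0 0.003 0" --pt "26 -0.04 0 0.003 0" --pt "26 0 0 0 0" --pt "26 0 0 0 0"

```text
time_s: 10.17
position: [0.5784, 0.0465, 0.1456]
orientation: [-0.022, 0.974, 0.054, 0.219]
contact_force: [-0.0, 1.4, -0.2]
width: 0.0261
```

```bash
sed -i 's/def over(p,t,nm,b=-.025):/def over(p,t,nm,b=-.025,zb=.032,y=0):/; s/L(\[(b-.025,-.055,.032).*$/L([(b-.025,y-.055,zb),(b+.025,y-.055,zb),(b+.025,y+.055,zb),(b-.025,y+.055,zb),(b-.025,y-.055,zb)],(255,255,0))/' h.py
python3 -c "
from h import *
s,M=st()
t=np.load('t.npy')
p=viewer.grab_frame('wrist'); over(p,t,'w7o',.080,.026,-.004); save(p,'w7')"
```

```text
t 10.17 pos [0.5784 0.0465 0.1456] q [-0.857  0.374  0.863  2.161 -0.877  0.406 -0.792] F [-0.   1.4 -0.2] w 26.1
toolz [ 0.424  0.067 -0.903] tilt deg 25.4 | tip in trough mm [31.3  2.5  8.5] | tool axes in trough:
 [[ 0.997 -0.021 -0.08 ]
 [-0.02  -1.     0.013]
 [-0.081 -0.011 -0.997]]
```

View pics/w7o.png

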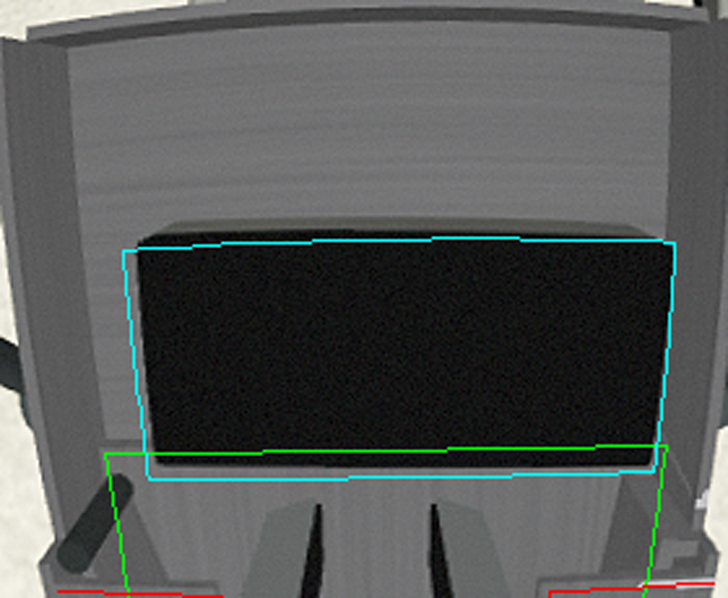

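arm_command --pt "26 0 0 -0.1 0" --pt "26 0 0 -0.2 0" --pt "26 0 0 -0.2 0" --pt "26 0 0 -0.2 0" --pt "26 0 0 -0.2 0" --pt "26 0 0 -0.2 0" --pt "26 0 0 -0.2 0" --pt "26 0 0 -0.2 0" --pt "26 0 0 -0.2 0"

```text
time_s: 10.97
position: [0.4848, 0.0493, 0.329]
orientation: [-0.036, 0.977, 0.069, 0.2]
contact_force: [1.5, 0.5, -1.3]
width: 0.0261
```

```bash
python3 -c "
from h import *
s,M=st(); go([.1,0,.35])
t=np.load('t.npy')
p=viewer.grab_frame('wrist'); over(p,t,'w8o',.080,.026,-.004); save(p,'w8')"
```

```text
t 10.97 pos [0.4848 0.0493 0.329 ] q [-1.193 -0.319  0.872  2.115  0.352  0.845 -1.909] F [ 1.5  0.5 -1.3] w 26.1
toolz [ 0.386  0.098 -0.917] tilt deg 23.5 | tip in trough mm [ 42.   18.  213.7] | tool axes in trough:
 [[ 0.993 -0.002 -0.116]
 [ 0.004 -0.999  0.049]
 [-0.116 -0.049 -0.992]]
total units [ 1.148e+00 -1.000e-03 -1.412e+00] rows 10 per row [ 1.148e-01 -1.000e-04 -1.412e-01]
```

View pics/w8o.png

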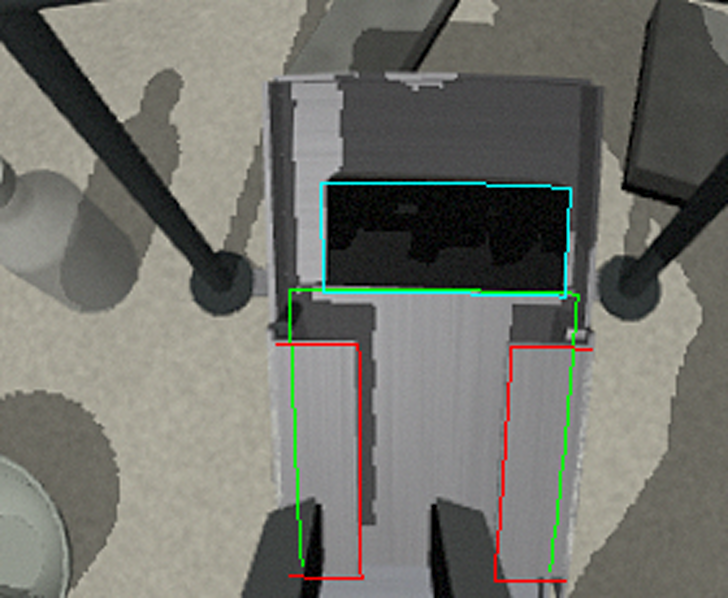

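arm_command --pt "26 0.12 0 -0.15 0" --pt "26 0.12 0 -0.15 0" --pt "26 0.12 0 -0.15 0" --pt "26 0.1 0 -0.17 0" --pt "26 0.1 0 -0.17 0" --pt "26 0.1 0 -0.17 0" --pt "26 0.1 0 -0.17 0" --pt "26 0.1 0 -0.17 0" --pt "26 0.1 0 -0.17 0" --pt "26 0.1 0 -0.17 0" --pt "26 0.1 0 -0.17 0" --pt "26 0.1 0 -0.17 0"

```text
time_s: 12.02
position: [0.556, 0.0406, 0.7613]
orientation: [-0.038, 0.977, 0.065, 0.201]
contact_force: [-1.1, 0.5, 0.0]
width: 0.0256
```

```bash
python3 -c "
from h import *
s,M=st()"
```

```text
t 12.02 pos [0.556  0.0406 0.7613] q [-1.067  0.136  1.223  0.943 -0.283  1.752 -1.418] F [-1.1  0.5  0. ] w 25.6
toolz [ 0.388  0.101 -0.916] tilt deg 23.6 | tip in trough mm [3.184e+02 4.000e-01 5.533e+02] | tool axes in trough:
 [[ 0.993 -0.01  -0.114]
 [-0.005 -0.999  0.051]
 [-0.114 -0.05  -0.992]]
```

arm_command --pt "26 0.03 0 -0.2 0" --pt "26 0.03 0 -0.2 0" --pt "26 0.03 0 -0.2 0" --pt "26 0.03 0 -0.2 0" --pt "26 0.03 0 -0.2 0"

```text
time_s: 12.43
position: [0.5453, 0.0359, 0.8219]
orientation: [-0.035, 0.979, 0.064, 0.191]
contact_force: [0.7, 0.1, -0.1]
width: 0.0258
```

```bash
python3 -c "
from h import *
s,M=st()"
```

```text
t 12.43 pos [0.5453 0.0359 0.8219] q [-0.564  0.208  0.775  0.647 -0.325  1.957 -1.45 ] F [ 0.7  0.1 -0.1] w 25.8
toolz [ 0.37   0.092 -0.924] tilt deg 22.4 | tip in trough mm [338.5  -3.  611.5] | tool axes in trough:
 [[ 0.991 -0.011 -0.134]
 [-0.005 -0.999  0.045]
 [-0.134 -0.043 -0.99 ]]
```

arm_command --pt "26 0.03 0 -0.2 0" --pt "26 0.03 0 -0.2 0" --pt "26 0.03 0 -0.2 0" --pt "26 0.03 0 -0.2 0" --pt "26 0.03 0 -0.2 0" --pt "26 0.03 0 -0.2 0"

```text
time_s: 12.93
position: [0.5005, 0.0297, 0.8776]
orientation: [-0.035, 0.971, 0.065, 0.229]
contact_force: [-0.1, 0.3, 1.2]
width: 0.0261
```

```bash
python3 -c "
from h import *
s,M=st()"
```

```text
t 12.93 pos [0.5005 0.0297 0.8776] q [-0.186  0.139  0.155  0.537 -0.112  2.003 -1.546] F [-0.1  0.3  1.2] w 26.1
toolz [ 0.44   0.097 -0.893] tilt deg 26.8 | tip in trough mm [329.2  -3.7 682.1] | tool axes in trough:
 [[ 0.998 -0.005 -0.058]
 [-0.003 -0.999  0.04 ]
 [-0.058 -0.04  -0.998]]
```

arm_command --pt "26 0.03 0 -0.2 0" --pt "26 0.03 0 -0.2 0" --pt "26 0.03 0 -0.2 0" --pt "26 0.03 0 -0.2 0"

```text
time_s: 13.27
position: [0.4358, 0.0197, 0.9311]
orientation: [-0.037, 0.956, 0.063, 0.285]
contact_force: [-0.3, -0.6, 0.7]
width: 0.0261
```

```bash
python3 -c "
from h import *
s,M=st()"
```

```text
t 13.27 pos [0.4358 0.0197 0.9311] q [-0.268  0.032  0.228  0.528 -0.1    2.003 -1.551] F [-0.3 -0.6  0.7] w 26.1
toolz [ 0.54   0.106 -0.835] tilt deg 33.4 | tip in trough mm [302.1  -5.5 761.2] | tool axes in trough:
 [[ 0.998 -0.005  0.058]
 [-0.007 -0.999  0.037]
 [ 0.058 -0.037 -0.998]]
```

arm_command --pt "80 0.1 0 0.05 0" --pt "80 0.1 0 0.05 0" --pt "80 0 0 0 -0.0385" --pt "80 0 0 0 -0.0385" --pt "80 0 0 0 -0.0385" --pt "80 0 0 0 -0.0385" --pt "80 0 0 0 -0.0385" --pt "80 0 0 0 -0.0385" --pt "80 0 0 0 -0.0385" --pt "80 0 0 0 -0.0385" --pt "80 0 0 0 -0.0385" --pt "80 0 0 0 -0.0385" --pt "80 0 0 0 -0.0385" --pt "80 0 0 0 -0.0385" --pt "80 0 0 0 -0.0385"

```text
time_s: 14.52
position: [0.4799, 0.0264, 0.9298]
orientation: [0.178, 0.628, 0.722, 0.229]
contact_force: [-0.9, 0.2, -0.5]
width: 0.0793
```

```bash
python3 -c "
from h import *
s,M=st(); t=np.load('t.npy'); d=np.array([.076,-.005,.2])-tloc(t,s['position']+M[:,2]*.025)[0]; print(d); go(d,None,'t')"
```

```text
t 14.52 pos [0.4799 0.0264 0.9298] q [-0.163  0.126  0.135  0.429 -0.116  2.003  0.025] F [-0.9  0.2 -0.5] w 79.3
toolz [ 0.544  0.106 -0.832] tilt deg 33.7 | tip in trough mm [340.2  -4.5 737.7] | tool axes in trough:
 [[-0.003  0.998  0.063]
 [ 0.999  0.001  0.037]
 [ 0.037  0.063 -0.997]]
[-2.64176538e-01 -5.33664347e-04 -5.37696965e-01]
total units [-0.098 -1.487  2.598] rows 15 per row [-0.0065 -0.0992  0.1732]
```

arm_command --pt "80 -0.006 -0.1 0.173 0" --pt "80 -0.006 -0.1 0.173 0" --pt "80 -0.006 -0.1 0.173 0" --pt "80 -0.006 -0.1 0.173 0" --pt "80 -0.006 -0.1 0.173 0" --pt "80 -0.006 -0.1 0.173 0" --pt "80 -0.006 -0.1 0.173 0" --pt "80 -0.006 -0.1 0.173 0"

```text
time_s: 15.18
position: [0.4978, 0.03, 0.6676]
orientation: [0.176, 0.632, 0.719, 0.23]
contact_force: [1.2, 0.4, 0.4]
width: 0.0803
```

```bash
python3 -c "
from h import *
s,M=st(); t=np.load('t.npy'); d=np.array([.076,-.005,.2])-tloc(t,s['position']+M[:,2]*.025)[0]; print(d); go(d,None,'t')"
```

```text
t 15.18 pos [0.4978 0.03   0.6676] q [-0.205 -0.242  0.085  1.491 -0.025  1.306  0.012] F [1.2 0.4 0.4] w 80.3
toolz [ 0.544  0.109 -0.832] tilt deg 33.7 | tip in trough mm [224.9  -3.1 501.5] | tool axes in trough:
 [[ 0.007  0.998  0.064]
 [ 0.999 -0.01   0.039]
 [ 0.039  0.063 -0.997]]
[-0.14890977 -0.00193639 -0.30152822]
total units [-0.075 -0.838  1.456] rows 9 per row [-0.0083 -0.0931  0.1617]
```

```bash
cat > kin.py <<'E'
import numpy as np
from scipy.optimize import least_squares
D=np.array([[.417,1.614,1.111,.625,.23],[.357,.805,1.996,.602,.6375],[.139,.537,2.003,.501,.8776],[-.242,1.491,1.306,.499,.6676],[.126,.429,2.003,.4806,.9298],[.032,.528,2.003,.436,.931]])
def f(p,q2,q4,q6):
    a,b,c=q2,q2+q4,q2+q4+q6
    return np.array([p[4]+p[1]*np.sin(a)+p[2]*np.sin(b)+p[3]*np.sin(c), p[0]+p[1]*np.cos(a)+p[2]*np.cos(b)+p[3]*np.cos(c)])
r=least_squares(lambda p:(f(p,*D[:,:3].T)-D[:,3:].T).ravel(),[.34,.4,.4,.25,0]); P=r.x
def ik(rr,z,tilt,g=(-.1,1.8,1.)):
    s=least_squares(lambda q:np.r_[f(P,*q)-[rr,z],q.sum()-(np.pi-tilt)],g); return s.x,s.cost
if __name__=='__main__':
    print(P.round(3),np.abs(r.fun).max())
    for rr in (.5,.53,.56):
        for z in (.65,.55,.5,.45,.4,.35,.3,.25,.2):
            print(rr,z,ik(rr,z,.588)[0].round(2),ik(rr,z,.52)[0].round(2))
E
python3 kin.py
```

```text
[0.292 0.497 0.472 0.307 0.001] 0.0009166144638181328
0.5 0.65 [-0.25  1.54  1.27] [-0.21  1.48  1.35]
0.5 0.55 [-0.29  1.78  1.06] [-0.25  1.73  1.14]
0.5 0.5 [-0.29  1.89  0.96] [-0.25  1.84  1.04]
0.5 0.45 [-0.28  1.99  0.85] [-0.25  1.94  0.93]
0.5 0.4 [-0.26  2.08  0.73] [-0.23  2.03  0.82]
0.5 0.35 [-0.22  2.17  0.61] [-0.19  2.12  0.7 ]
0.5 0.3 [-0.17  2.24  0.48] [-0.15  2.19  0.57]
0.5 0.25 [-0.1   2.31  0.34] [-0.08  2.26  0.44]
0.5 0.2 [-0.01  2.37  0.2 ] [0.   2.32 0.3 ]
0.53 0.65 [-0.19  1.49  1.25] [-0.15  1.44  1.34]
0.53 0.55 [-0.23  1.74  1.05] [-0.19  1.68  1.13]
0.53 0.5 [-0.23  1.84  0.94] [-0.19  1.79  1.02]
0.53 0.45 [-0.22  1.94  0.83] [-0.18  1.89  0.91]
0.53 0.4 [-0.19  2.03  0.72] [-0.16  1.98  0.8 ]
0.53 0.35 [-0.16  2.11  0.6 ] [-0.13  2.06  0.69]
0.53 0.3 [-0.11  2.19  0.47] [-0.08  2.14  0.56]
0.53 0.25 [-0.04  2.25  0.34] [-0.02  2.2   0.44]
0.53 0.2 [0.05 2.3  0.2 ] [0.06 2.26 0.3 ]
0.56 0.65 [-0.13  1.45  1.24] [-0.09  1.39  1.33]
0.56 0.55 [-0.17  1.69  1.03] [-0.13  1.63  1.12]
0.56 0.5 [-0.17  1.79  0.93] [-0.13  1.74  1.01]
0.56 0.45 [-0.15  1.89  0.82] [-0.12  1.84  0.9 ]
0.56 0.4 [-0.13  1.98  0.71] [-0.1   1.93  0.79]
0.56 0.35 [-0.09  2.06  0.59] [-0.07  2.01  0.68]
0.56 0.3 [-0.04  2.13  0.47] [-0.02  2.08  0.56]
0.56 0.25 [0.02 2.19 0.34] [0.04 2.14 0.44]
0.56 0.2 [0.11 2.24 0.21] [0.12 2.19 0.31]
```

arm_command --pt "80 -0.008 -0.093 0.162 0" --pt "80 -0.008 -0.093 0.162 0" --pt "80 -0.008 -0.093 0.162 0" --pt "80 -0.008 -0.093 0.162 0" --pt "80 -0.008 -0.093 0.162 0" --pt "80 -0.008 -0.093 0.162 0" --pt "80 -0.008 -0.093 0.162 0" --pt "80 -0.008 -0.093 0.162 0" --pt "80 0 0 0 0"

```text
time_s: 15.93
position: [0.5157, 0.031, 0.3642]
orientation: [0.173, 0.633, 0.72, 0.227]
contact_force: [0.1, 0.7, -1.7]
width: 0.0797
```

```bash
python3 -c "
from h import *
s,M=st(); t=np.load('t.npy'); d=np.array([.078,-.005,.1])-tloc(t,s['position']+M[:,2]*.025)[0]; print(d); go(d,None,'t')
p=viewer.grab_frame('wrist'); over(p,t,'w9o',.080,.026,-.004); save(p,'w9')"
```

```text
t 15.93 pos [0.5157 0.031  0.3642] q [-0.211 -0.193  0.111  2.107 -0.057  0.651  0.068] F [ 0.1  0.7 -1.7] w 79.7
toolz [ 0.536  0.107 -0.837] tilt deg 33.2 | tip in trough mm [ 88.4  -4.4 229.8] | tool axes in trough:
 [[ 0.008  0.999  0.054]
 [ 0.999 -0.01   0.039]
 [ 0.039  0.054 -0.998]]
[-0.01040632 -0.00063504 -0.12981699]
total units [-0.029 -0.087  0.645] rows 4 per row [-0.0072 -0.0217  0.1612]
```

View pics/w9.png

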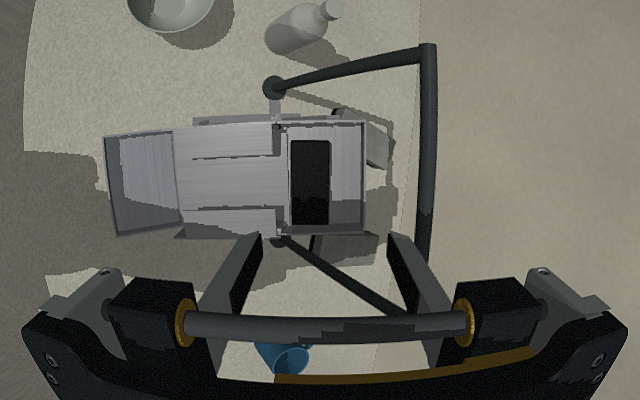

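Run:
```python
from h import *
t=np.load('t.npy'); p=viewer.grab_frame('wrist')
im=p['color'][:,:,::-1].copy()
def L(P,col):
    cv2.polylines(im,[(fproj(p,tw(t,P))*1).round().astype(int)],False,col,1)
b,y,zb=.081,-.005,.026
big=cv2.resize(im[100:260,90:450],None,fx=2.2*1,fy=2.2,interpolation=cv2.INTER_CUBIC)
def L(P,col):
    P=np.array(P,float); P=np.concatenate([np.linspace(P[i],P[i+1],20) for i in range(len(P)-1)])
    cv2.polylines(big,[((fproj(p,tw(t,P))-[90,100]+.5)*2.2).round().astype(int)],False,col,1)
L([(b-.025,y-.055,zb),(b+.025,y-.055,zb),(b+.025,y+.055,zb),(b-.025,y+.055,zb),(b-.025,y-.055,zb)],(255,255,0))
L([(.05,-.071,0),(.05,.071,0)],(0,255,0)); L([(.15,-.071,.012),(.15,.071,.012)],(0,255,0))
for sg in (1,-1): L([(-.09,sg*.071,.041),(-.09,sg*.034,.041),(.035,sg*.034,.041),(.035,sg*.071,.041)],(0,0,255))
cv2.imwrite('pics/w9o.png',big)
```

```text
(no output)
```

View pics/w9o.png

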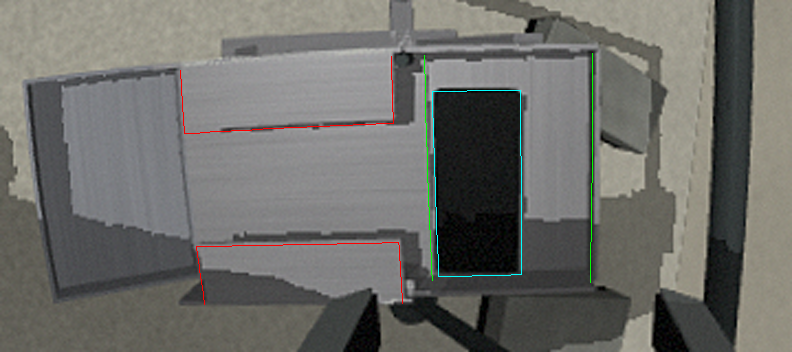

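arm_command --pt "70 -0.007 -0.022 0.161 0" --pt "70 -0.007 -0.022 0.161 0" --pt "70 -0.007 -0.022 0.161 0" --pt "70 -0.007 -0.022 0.161 0" --pt "70 0 0 0 0"

```text
time_s: 16.45
position: [0.5754, 0.0385, 0.2511]
orientation: [0.175, 0.632, 0.72, 0.229]
contact_force: [-1.6, 0.0, -1.9]
width: 0.0697
```

```bash
python3 -c "
from h import *
s,M=st(); t=np.load('t.npy'); d=np.array([.081,-.005,.003])-tloc(t,s['position']+M[:,2]*.025)[0]; print(d); go(d,4,'t')"
```

```text
t 16.45 pos [0.5754 0.0385 0.2511] q [-0.231  0.059  0.148  2.155 -0.205  0.354  0.216] F [-1.6  0.  -1.9] w 69.7
toolz [ 0.541  0.108 -0.834] tilt deg 33.5 | tip in trough mm [ 84.1  -4.4 101.9] | tool axes in trough:
 [[ 0.007  0.998  0.059]
 [ 0.999 -0.009  0.039]
 [ 0.04   0.059 -0.997]]
[-0.00313251 -0.00060284 -0.09885586]
total units [-0.023 -0.045  0.492] rows 4 per row [-0.0057 -0.0112  0.123 ]
```

```bash
python3 -c "
from h import *
from kin import ik
s=telemetry.sense(); M=Rq(s['orientation']).as_matrix(); t=np.load('t.npy')
for z in (.06,.03,.003):
  X=tw(t,[.081,-.005,z])[0]-.025*M[:,2]; print(X,ik(np.hypot(*X[:2]),X[2],.585))"
```

```text
[0.59354045 0.04024408 0.21331533] (array([0.14708934, 2.15270798, 0.25679533]), np.float64(2.15598385398958e-17))
[0.60841999 0.04214124 0.18733457] (array([0.21606186, 2.14152201, 0.19900878]), np.float64(9.18283397483834e-31))
[0.62181158 0.04384868 0.16395189] (array([0.27853014, 2.127652  , 0.15041051]), np.float64(7.828982261131889e-29))
```

arm_command --pt "70 -0.006 -0.014 0.1 0" --pt "70 -0.006 -0.012 0.1 0" --pt "70 -0.006 -0.01 0.1 0" --pt "70 0 0 0 0"

```text
time_s: 16.78
position: [0.6028, 0.0409, 0.2]
orientation: [0.176, 0.632, 0.719, 0.23]
contact_force: [-0.7, 0.5, -0.9]
width: 0.0704
```

```bash
python3 -c "
from h import *
s,M=st(); t=np.load('t.npy'); d=np.array([.081,-.005,.003])-tloc(t,s['position']+M[:,2]*.025)[0]; print(d); go(d,2,'t')"
```

```text
t 16.78 pos [0.6028 0.0409 0.2   ] q [-0.174  0.189  0.096  2.147 -0.355  0.235  0.366] F [-0.7  0.5 -0.9] w 70.4
toolz [ 0.544  0.11  -0.832] tilt deg 33.7 | tip in trough mm [82.5 -5.5 43.8] | tool axes in trough:
 [[ 0.007  0.998  0.063]
 [ 0.999 -0.009  0.04 ]
 [ 0.04   0.063 -0.997]]
[-0.00146879  0.00051146 -0.04080606]
total units [-0.006 -0.02   0.203] rows 2 per row [-0.0029 -0.0101  0.1016]
```

arm_command --pt "70 -0.003 -0.01 0.07 0" --pt "70 -0.002 -0.007 0.06 0" --pt "70 -0.002 -0.004 0.05 0" --pt "70 0 0 0 0"

```text
time_s: 17.12
position: [0.6172, 0.0434, 0.1717]
orientation: [0.175, 0.632, 0.719, 0.232]
contact_force: [0.1, 0.8, -0.3]
width: 0.0697
```

```bash
python3 -c "
from h import *
s,M=st(); t=np.load('t.npy'); d=np.array([.081,-.005,.003])-tloc(t,s['position']+M[:,2]*.025)[0]; print(d); go(d,2,'t')
p=viewer.grab_frame('wrist'); save(p,'w10')"
```

```text
t 17.12 pos [0.6172 0.0434 0.1717] q [-0.288  0.265  0.227  2.141 -0.68   0.197  0.675] F [ 0.1  0.8 -0.3] w 69.7
toolz [ 0.544  0.112 -0.832] tilt deg 33.7 | tip in trough mm [81.  -4.8 12.1] | tool axes in trough:
 [[ 0.008  0.998  0.064]
 [ 0.999 -0.011  0.042]
 [ 0.043  0.063 -0.997]]
[ 4.54129326e-05 -2.27832598e-04 -9.07213307e-03]
total units [-0.003 -0.003  0.045] rows 2 per row [-0.0015 -0.0013  0.0226]
```

View pics/w10.png

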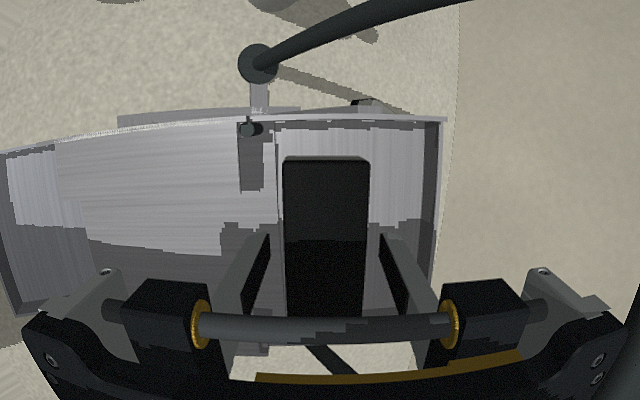

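arm_command --pt "70 -0.002 -0.001 0.025 0" --pt "70 -0.002 -0.001 0.02 0" --pt "70 0 0 0 0"

```text
time_s: 17.42
position: [0.6209, 0.0432, 0.1635]
orientation: [0.175, 0.631, 0.719, 0.231]
contact_force: [-0.0, -0.3, -0.2]
width: 0.0698
```

```bash
python3 -c "
from h import *
s,M=st()"
```

```text
t 17.42 pos [0.6209 0.0432 0.1635] q [-0.317  0.288  0.262  2.138 -0.789  0.194  0.781] F [-0.  -0.3 -0.2] w 69.8
toolz [ 0.543  0.111 -0.832] tilt deg 33.7 | tip in trough mm [80.  -5.5  3.1] | tool axes in trough:
 [[ 0.007  0.998  0.062]
 [ 0.999 -0.009  0.042]
 [ 0.042  0.062 -0.997]]
```

arm_command --pt "40 0 0 0 0" --pt "40 0 0 0 0" --pt "40 0 0 0 0" --pt "40 0 0 0 0" --pt "40 0 0 0 0" --pt "40 0 0 0 0" --squeeze 40

```text
time_s: 17.92
position: [0.6205, 0.0425, 0.1625]
orientation: [0.175, 0.632, 0.719, 0.23]
contact_force: [-6.1, -0.4, 10.7]
width: 0.0506
```

```bash
python3 -c "
from h import *
s,M=st()"
```

```text
t 17.92 pos [0.6205 0.0425 0.1625] q [-0.317  0.289  0.263  2.139 -0.793  0.192  0.784] F [-6.1 -0.4 10.7] w 50.6
toolz [ 0.543  0.11  -0.833] tilt deg 33.6 | tip in trough mm [79.1 -6.2  2.5] | tool axes in trough:
 [[ 0.008  0.998  0.062]
 [ 0.999 -0.01   0.04 ]
 [ 0.041  0.061 -0.997]]
```

arm_command --pt "40 0 0 -0.03 0" --pt "40 0 0 -0.06 0" --pt "40 0 0 -0.1 0" --pt "40 0 0 -0.1 0" --pt "40 0 0 -0.1 0" --pt "40 0 0 -0.1 0"

```text
time_s: 18.42
position: [0.5659, 0.0312, 0.2434]
orientation: [0.174, 0.633, 0.719, 0.229]
contact_force: [-1.3, -0.3, -3.3]
width: 0.0502
```

```bash
python3 -c "
from h import *
s,M=st()
p=viewer.grab_frame('wrist'); save(p,'w11')"
```

```text
t 18.42 pos [0.5659 0.0312 0.2434] q [-0.652  0.05   0.603  2.194 -0.318  0.342  0.339] F [-1.3 -0.3 -3.3] w 50.2
toolz [ 0.54   0.108 -0.835] tilt deg 33.4 | tip in trough mm [ 71.2 -10.5 100.3] | tool axes in trough:
 [[ 0.008  0.998  0.058]
 [ 0.999 -0.011  0.039]
 [ 0.04   0.058 -0.998]]
```

View pics/w11.png

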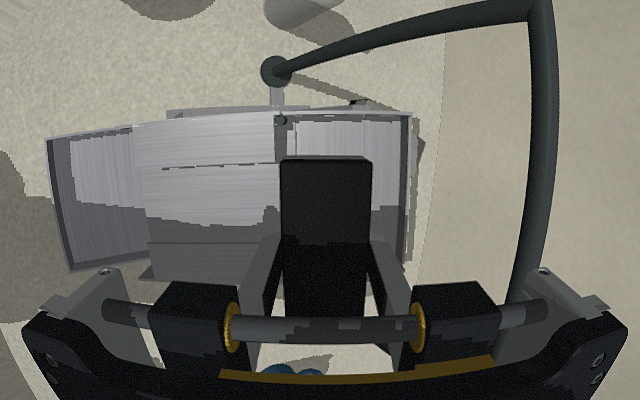

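arm_command --pt "40 0 0 -0.16 0" --pt "40 0 0 -0.16 0" --pt "40 0 0 -0.16 0" --pt "40 0 0 -0.16 0" --pt "40 0 0 -0.16 0" --pt "40 0 0 -0.16 0"

```text
time_s: 18.97
position: [0.4642, 0.0105, 0.4004]
orientation: [0.174, 0.633, 0.719, 0.228]
contact_force: [-31.1, -21.4, 25.9]
width: 0.0506
```

```bash
python3 -c "
from h import *
s,M=st(); x=s['position']; go(np.array([.31,.06,.43])-x,8)"
```

```text
t 18.97 pos [0.4642 0.0105 0.4004] q [-0.555 -0.388  0.378  2.136  0.17   0.789 -0.116] F [-31.1 -21.4  25.9] w 50.6
toolz [ 0.539  0.107 -0.835] tilt deg 33.4 | tip in trough mm [ 60.1 -18.1 288. ] | tool axes in trough:
 [[ 0.008  0.998  0.057]
 [ 0.999 -0.01   0.038]
 [ 0.039  0.057 -0.998]]
total units [ 0.357 -0.535 -0.513] rows 8 per row [ 0.0447 -0.0669 -0.0641]
```

arm_command --pt "40 0 0 0 0"

```text
time_s: 19.05
position: [0.4648, 0.0113, 0.4014]
orientation: [0.175, 0.632, 0.72, 0.228]
contact_force: [-0.0, -0.9, -3.3]
width: 0.0502
```

```bash
python3 -c "
from h import *
s,M=st()
p=viewer.grab_frame('wrist'); save(p,'w12'); print(s['joint_vel'].round(2))
p=viewer.grab_frame('side'); save(p,'s12');s,M=st()"
```

```text
t 19.05 pos [0.4648 0.0113 0.4014] q [-0.55  -0.386  0.373  2.133  0.167  0.79  -0.114] F [-0.  -0.9 -3.3] w 50.2
toolz [ 0.54   0.107 -0.835] tilt deg 33.4 | tip in trough mm [ 61.2 -17.5 288.6] | tool axes in trough:
 [[ 0.007  0.998  0.058]
 [ 0.999 -0.009  0.038]
 [ 0.039  0.057 -0.998]]
[-0.05 -0.01  0.09  0.05  0.01 -0.14 -0.  ]
t 19.15 pos [0.4652 0.0108 0.4   ] q [-0.554 -0.387  0.379  2.137  0.167  0.784 -0.114] F [ 0.3 -0.8 -3.9] w 50.3
toolz [ 0.542  0.109 -0.834] tilt deg 33.5 | tip in trough mm [ 60.8 -17.9 287.2] | tool axes in trough:
 [[ 0.008  0.998  0.06 ]
 [ 0.999 -0.011  0.04 ]
 [ 0.04   0.06  -0.997]]
```

View pics/w12.png

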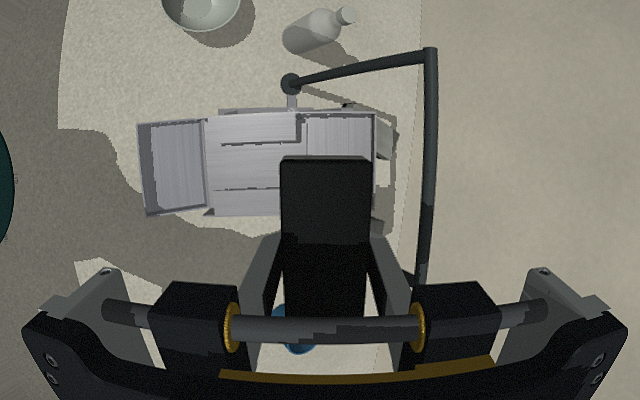

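View pics/s12.png

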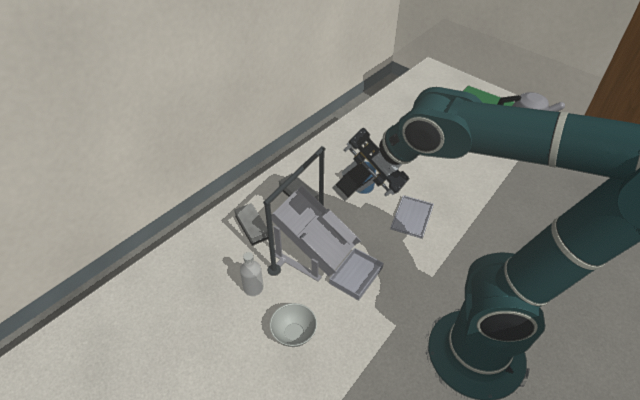

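arm_command --pt "40 0.03 -0.05 -0.05 0" --pt "40 0.03 -0.05 -0.05 0" --pt "40 0.03 -0.05 -0.05 0"

```text
time_s: 19.4
position: [0.4456, 0.0149, 0.4061]
orientation: [0.175, 0.631, 0.719, 0.231]
contact_force: [-0.1, 0.4, -3.0]
width: 0.0504
```

```bash
python3 -c "
from h import *
s,M=st(); x=s['position']; go(np.array([.31,.06,.43])-x,8)"
```

```text
t 19.40 pos [0.4456 0.0149 0.4061] q [-0.222 -0.387  0.127  2.148 -0.02   0.794  0.05 ] F [-0.1  0.4 -3. ] w 50.4
toolz [ 0.543  0.112 -0.832] tilt deg 33.7 | tip in trough mm [ 47.6 -11.4 301.9] | tool axes in trough:
 [[ 0.007  0.998  0.062]
 [ 0.999 -0.01   0.042]
 [ 0.043  0.062 -0.997]]
total units [ 0.324 -0.474 -0.442] rows 8 per row [ 0.0405 -0.0592 -0.0553]
```

Elbow is straightening; continuing the retraction.

arm_command --pt "40 0.04 -0.06 -0.05 0" --pt "40 0.04 -0.06 -0.05 0" --pt "40 0.04 -0.06 -0.05 0" --pt "40 0.04 -0.06 -0.05 0"

```text
time_s: 19.73
position: [0.434, 0.0243, 0.4071]
orientation: [0.167, 0.636, 0.719, 0.224]
contact_force: [0.5, -0.1, -4.1]
width: 0.0503
```

```bash
python3 -c "
from h import *
s,M=st(); x=s['position']; go(np.array([.31,.06,.43])-x,8)"
```

```text
t 19.73 pos [0.434  0.0243 0.4071] q [ 0.09  -0.387 -0.116  2.142 -0.187  0.832  0.18 ] F [ 0.5 -0.1 -4.1] w 50.3
toolz [ 0.525  0.109 -0.844] tilt deg 32.5 | tip in trough mm [ 38.6  -0.6 308. ] | tool axes in trough:
 [[ 0.014  0.999  0.041]
 [ 0.999 -0.016  0.042]
 [ 0.043  0.041 -0.998]]
total units [ 0.266 -0.443 -0.403] rows 8 per row [ 0.0332 -0.0554 -0.0503]
```

arm_command --pt "40 0.02 -0.12 -0.06 0" --pt "40 0.02 -0.12 -0.06 0" --pt "40 0.02 -0.12 -0.06 0" --pt "40 0.02 -0.12 -0.06 0" --pt "40 0.02 -0.12 -0.06 0" --pt "40 0.02 -0.12 -0.06 0"

```text
time_s: 20.23
position: [0.397, 0.0207, 0.3391]
orientation: [0.12, 0.637, 0.73, 0.217]
contact_force: [0.9, -0.8, -3.9]
width: 0.0504
```

```bash
python3 -c "
from h import *
s,M=st(); x=s['position']; go(np.array([.31,.06,.43])-x,8)"
```

```text
t 20.23 pos [0.397  0.0207 0.3391] q [-0.01  -0.387  0.005  2.269 -0.225  0.798  0.251] F [ 0.9 -0.8 -3.9] w 50.4
toolz [ 0.451  0.164 -0.877] tilt deg 28.7 | tip in trough mm [-29.4   2.1 267.7] | tool axes in trough:
 [[ 0.021  0.999 -0.034]
 [ 0.994 -0.017  0.106]
 [ 0.105 -0.036 -0.994]]
total units [ 0.309 -0.15  -0.563] rows 8 per row [ 0.0386 -0.0188 -0.0703]
```

```bash
python3 -c "
from h import *
go([-.10,-.01,.03],6)"
```

```text
total units [ 0.046 -0.374 -0.365] rows 6 per row [ 0.0077 -0.0623 -0.0609]
```

arm_command --pt "40 0.015 -0.12 -0.12 0" --pt "40 0.015 -0.12 -0.12 0" --pt "40 0.015 -0.12 -0.12 0" --pt "40 0.015 -0.12 -0.12 0" --pt "40 0.015 -0.12 -0.12 0" --pt "40 0.015 -0.12 -0.12 0"

```text
time_s: 20.73
position: [0.3291, -0.0316, 0.3196]
orientation: [0.032, 0.641, 0.732, 0.23]
contact_force: [0.2, -0.6, -4.5]
width: 0.05
```

```bash
python3 -c "
from h import *
st();go([-.10,-.01,.03],6)"
```

```text
t 20.73 pos [ 0.3291 -0.0316  0.3196] q [ 0.341 -0.388  0.03   2.302 -0.466  1.046  0.703] F [ 0.2 -0.6 -4.5] w 50.0
toolz [ 0.341  0.296 -0.892] tilt deg 26.9 | tip in trough mm [-105.4  -37.5  288.7] | tool axes in trough:
 [[ 0.076  0.99  -0.121]
 [ 0.967 -0.044  0.251]
 [ 0.243 -0.136 -0.961]]
total units [ 0.078 -0.409 -0.319] rows 6 per row [ 0.0131 -0.0681 -0.0532]
```

```bash
python3 -c "
from h import *
go([-.04,.23,.03],8)"
```

```text
total units [ 1.168 -0.043  0.139] rows 8 per row [ 0.146  -0.0054  0.0173]
```

arm_command --pt "40 0.14 -0.005 0.017 0" --pt "40 0.14 -0.005 0.017 0" --pt "40 0.14 -0.005 0.017 0" --pt "40 0.14 -0.005 0.017 0" --pt "40 0.14 -0.005 0.017 0" --pt "40 0.14 -0.005 0.017 0" --pt "40 0.14 -0.005 0.017 0" --pt "40 0.14 -0.005 0.017 0"

```text
time_s: 21.4
position: [0.3409, 0.1732, 0.3323]
orientation: [0.014, 0.638, 0.736, 0.224]
contact_force: [1.4, 0.9, -3.4]
width: 0.0502
```

```bash
python3 -c "
from h import *
st();go([-.08,-.06,.0],4)"
```

```text
t 21.40 pos [0.3409 0.1732 0.3323] q [-0.137 -0.387 -0.204  2.266 -0.354  0.87  -0.023] F [ 1.4  0.9 -3.4] w 50.2
toolz [ 0.307  0.312 -0.899] tilt deg 26.0 | tip in trough mm [-67.3 164.7 281.1] | tool axes in trough:
 [[ 0.078  0.985 -0.151]
 [ 0.962 -0.034  0.271]
 [ 0.261 -0.167 -0.951]]
total units [-0.21  -0.399 -0.217] rows 4 per row [-0.0525 -0.0997 -0.0541]
```

```bash
python3 -c "
from h import *
go([-.10,.0,.0],5)"
```

```text
total units [ 0.092 -0.467 -0.154] rows 5 per row [ 0.0185 -0.0934 -0.0307]
```

arm_command --pt "40 0.02 -0.1 -0.04 0" --pt "40 0.02 -0.1 -0.04 0" --pt "40 0.02 -0.1 -0.04 0" --pt "40 0.02 -0.1 -0.04 0" --pt "40 0.02 -0.1 -0.04 0"

```text
time_s: 21.82
position: [0.3032, 0.2033, 0.3076]
orientation: [-0.003, 0.641, 0.741, 0.199]
contact_force: [0.1, -0.8, -4.4]
width: 0.0503
```

```bash
python3 -c "
from h import *
st();go([-.08,-.06,.0],4)"
```

```text
t 21.82 pos [0.3032 0.2033 0.3076] q [-0.301 -0.387 -0.202  2.307 -0.289  0.856 -0.207] F [ 0.1 -0.8 -4.4] w 50.3
toolz [ 0.251  0.298 -0.921] tilt deg 23.0 | tip in trough mm [-110.2  199.1  276.7] | tool axes in trough:
 [[ 0.08   0.974 -0.212]
 [ 0.964 -0.022  0.264]
 [ 0.253 -0.225 -0.941]]
total units [-0.213 -0.41  -0.19 ] rows 4 per row [-0.0534 -0.1026 -0.0475]
```

arm_command --pt "40 -0.01 -0.12 -0.05 0" --pt "40 -0.01 -0.12 -0.05 0" --pt "40 -0.01 -0.12 -0.05 0" --pt "40 -0.01 -0.12 -0.05 0" --pt "40 -0.01 -0.12 -0.05 0" --pt "40 -0.01 -0.12 -0.05 0"

```text
time_s: 22.32
position: [0.2366, 0.2261, 0.2595]
orientation: [-0.022, 0.645, 0.748, 0.154]
contact_force: [0.1, 0.7, -3.8]
width: 0.05
```

```bash
python3 -c "
from h import *
st();go([-.08,-.06,.0],4)"
```

```text
t 22.32 pos [0.2366 0.2261 0.2595] q [-0.444 -0.388 -0.261  2.393 -0.255  0.839 -0.41 ] F [ 0.1  0.7 -3.8] w 50.0
toolz [ 0.166  0.259 -0.952] tilt deg 17.9 | tip in trough mm [-191.3  229.4  267.2] | tool axes in trough:
 [[ 0.077  0.949 -0.305]
 [ 0.972 -0.003  0.236]
 [ 0.223 -0.315 -0.923]]
total units [-0.221 -0.425 -0.144] rows 4 per row [-0.0552 -0.1062 -0.036 ]
```

```bash
python3 -c "
from h import *
go([-.06,-.08,.03],5)"
```

```text
total units [-0.298 -0.31  -0.296] rows 5 per row [-0.0597 -0.0619 -0.0592]
```

arm_command --pt "40 -0.07 -0.07 -0.06 0" --pt "40 -0.07 -0.07 -0.06 0" --pt "40 -0.07 -0.07 -0.06 0" --pt "40 -0.07 -0.07 -0.06 0"

```text
time_s: 22.65
position: [0.2348, 0.1921, 0.2473]
orientation: [-0.031, 0.646, 0.752, 0.129]
contact_force: [0.2, 0.4, -3.7]
width: 0.0503
```

```bash
python3 -c "
from h import *
st();go([-.03,-.08,.02],5)
p=viewer.grab_frame('side'); save(p,'s13')"
```

```text
t 22.65 pos [0.2348 0.1921 0.2473] q [-0.369 -0.388 -0.228  2.414 -0.277  0.89  -0.287] F [ 0.2  0.4 -3.7] w 50.3
toolz [ 0.119  0.234 -0.965] tilt deg 15.2 | tip in trough mm [-203.9  195.5  259.9] | tool axes in trough:
 [[ 0.071  0.932 -0.355]
 [ 0.976  0.009  0.217]
 [ 0.205 -0.362 -0.909]]
total units [-0.339 -0.185 -0.208] rows 5 per row [-0.0678 -0.037  -0.0416]
```

View pics/s13.png

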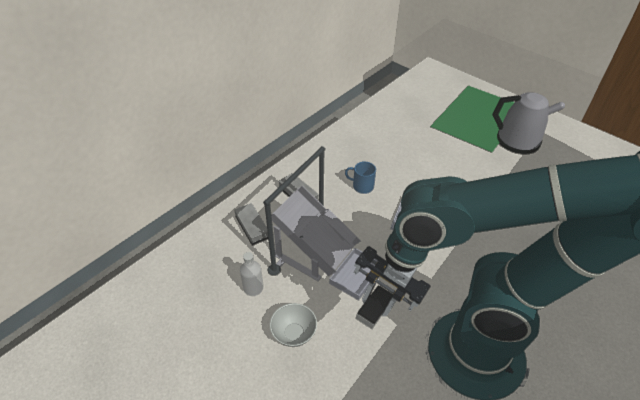

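arm_command --pt "40 -0.09 -0.05 -0.06 0" --pt "40 -0.09 -0.05 -0.06 0" --pt "40 -0.09 -0.05 -0.06 0" --pt "40 -0.09 -0.05 -0.06 0" --pt "40 -0.09 -0.05 -0.06 0"

```text
time_s: 23.12
position: [0.2529, 0.1052, 0.25]
orientation: [-0.046, 0.645, 0.755, 0.109]
contact_force: [1.2, -0.3, -3.6]
width: 0.0504
```

```bash
python3 -c "
from h import *
st();go([-.03,-.08,.02],5)"
```

```text
t 23.12 pos [0.2529 0.1052 0.25  ] q [-0.081 -0.388 -0.152  2.405 -0.308  1.017  0.081] F [ 1.2 -0.3 -3.6] w 50.4
toolz [ 0.072  0.224 -0.972] tilt deg 13.6 | tip in trough mm [-197.7  106.9  259.3] | tool axes in trough:
 [[ 0.07   0.914 -0.4  ]
 [ 0.977  0.019  0.213]
 [ 0.202 -0.405 -0.892]]
total units [-0.34  -0.195 -0.198] rows 5 per row [-0.068  -0.0389 -0.0395]
```

```bash
python3 -c "
from h import *
go([-.14,.20,.02],7)"
```

```text
total units [ 1.1   -0.534  0.077] rows 7 per row [ 0.1571 -0.0762  0.0109]
```

arm_command --pt "40 0.15 -0.05 0.01 0" --pt "40 0.15 -0.07 0.01 0" --pt "40 0.15 -0.07 0.01 0" --pt "40 0.15 -0.08 0.01 0" --pt "40 0.15 -0.09 0.01 0" --pt "40 0.15 -0.09 0.01 0" --pt "40 0.15 -0.09 0.01 0"

```text
time_s: 23.7
position: [0.1479, 0.2776, 0.2586]
orientation: [-0.049, 0.645, 0.756, 0.103]
contact_force: [1.7, 0.7, -3.9]
width: 0.0505
```

```bash
python3 -c "
from h import *
st();go([-.03,-.08,.02],4)"
```

```text
t 23.70 pos [0.1479 0.2776 0.2586] q [-0.683 -0.373 -0.343  2.365 -0.238  0.921 -0.734] F [ 1.7  0.7 -3.9] w 50.5
toolz [ 0.058  0.22  -0.974] tilt deg 13.1 | tip in trough mm [-265.   291.1  308. ] | tool axes in trough:
 [[ 0.068  0.908 -0.413]
 [ 0.977  0.022  0.21 ]
 [ 0.2   -0.418 -0.886]]
total units [-0.34  -0.198 -0.194] rows 4 per row [-0.0851 -0.0494 -0.0485]
```

Position azimuth now matches the tilt; retracting inward.

arm_command --pt "40 -0.12 -0.06 -0.04 0" --pt "40 -0.12 -0.06 -0.04 0" --pt "40 -0.12 -0.06 -0.04 0" --pt "40 -0.12 -0.06 -0.04 0"

```text
time_s: 24.03
position: [0.1533, 0.2462, 0.2448]
orientation: [-0.047, 0.65, 0.753, 0.089]
contact_force: [3.3, -2.2, -2.9]
width: 0.0504
```

```bash
python3 -c "
from h import *
st();go([-.03,-.08,.02],4)"
```

```text
t 24.03 pos [0.1533 0.2462 0.2448] q [-0.873 -0.387 -0.138  2.412 -0.149  0.927 -0.78 ] F [ 3.3 -2.2 -2.9] w 50.4
toolz [ 0.045  0.196 -0.98 ] tilt deg 11.6 | tip in trough mm [-271.1  258.7  295.4] | tool axes in trough:
 [[ 0.07   0.9   -0.43 ]
 [ 0.982  0.013  0.189]
 [ 0.176 -0.436 -0.883]]
total units [-0.347 -0.197 -0.183] rows 4 per row [-0.0867 -0.0492 -0.0457]
```

arm_command --pt "40 -0.12 -0.1 -0.04 0" --pt "40 -0.12 -0.1 -0.04 0" --pt "40 -0.12 -0.1 -0.04 0" --pt "40 -0.12 -0.1 -0.04 0" --pt "40 -0.12 -0.1 -0.04 0"

```text
time_s: 24.45
position: [0.1346, 0.2271, 0.2218]
orientation: [-0.053, 0.641, 0.763, 0.064]
contact_force: [-1.5, 0.6, -2.2]
width: 0.0502
```

```bash
python3 -c "
from h import *
st();go([-.03,-.08,.02],4)"
```

```text
t 24.45 pos [0.1346 0.2271 0.2218] q [-0.818 -0.387 -0.18   2.462 -0.197  0.93  -0.709] F [-1.5  0.6 -2.2] w 50.2
toolz [ 0.002  0.165 -0.986] tilt deg 9.5 | tip in trough mm [-301.9  241.5  286.4] | tool axes in trough:
 [[ 0.04   0.88  -0.474]
 [ 0.986  0.044  0.164]
 [ 0.165 -0.473 -0.865]]
total units [-0.347 -0.213 -0.165] rows 4 per row [-0.0866 -0.0531 -0.0413]
```

arm_command --pt "40 -0.12 -0.02 -0.1 0" --pt "40 -0.12 -0.02 -0.1 0" --pt "40 -0.12 -0.02 -0.1 0" --pt "40 -0.12 -0.02 -0.1 0" --pt "40 -0.12 -0.02 -0.1 0"

```text
time_s: 24.87
position: [0.1686, 0.1838, 0.2335]
orientation: [-0.052, 0.653, 0.754, 0.04]
contact_force: [1.0, -1.3, -3.5]
width: 0.0503
```

```bash
python3 -c "
from h import *
st();go([-.03,-.08,.02],4)"
```

```text
t 24.87 pos [0.1686 0.1838 0.2335] q [-0.64  -0.387 -0.133  2.431 -0.189  1.033 -0.529] F [ 1.  -1.3 -3.5] w 50.3
toolz [-0.027  0.128 -0.991] tilt deg 7.5 | tip in trough mm [-272.3  193.4  282.7] | tool axes in trough:
 [[ 0.052  0.862 -0.505]
 [ 0.991  0.017  0.131]
 [ 0.121 -0.507 -0.853]]
total units [-0.358 -0.207 -0.146] rows 4 per row [-0.0896 -0.0517 -0.0366]
```

```bash
python3 -c "
from h import *
go([.18,-.13,.05],7); go([.08,-.35,0],9)"
```

```text
total units [-0.732  0.795 -0.356] rows 7 per row [-0.1046  0.1136 -0.0508]
total units [-1.774  0.145 -0.235] rows 9 per row [-0.1971  0.0161 -0.0262]
```

arm_command --pt "40 -0.105 0.114 -0.05 0" --pt "40 -0.105 0.114 -0.05 0" --pt "40 -0.105 0.114 -0.05 0" --pt "40 -0.105 0.114 -0.05 0" --pt "40 -0.105 0.114 -0.05 0" --pt "40 -0.105 0.114 -0.05 0" --pt "40 -0.105 0.114 -0.05 0" --pt "40 -0.177 0.015 -0.023 0" --pt "40 -0.177 0.015 -0.023 0" --pt "40 -0.177 0.015 -0.023 0" --pt "40 -0.177 0.015 -0.023 0" --pt "40 -0.177 0.015 -0.023 0" --pt "40 -0.177 0.015 -0.023 0" --pt "40 -0.177 0.015 -0.023 0"

```text
time_s: 26.03
position: [0.4091, -0.1852, 0.2798]
orientation: [-0.054, 0.647, 0.76, 0.039]
contact_force: [0.1, 0.5, -3.6]
width: 0.0503
```

```bash
python3 -c "
from h import *
s,M=st(); y=np.load('tray.npy'); print('jaw yaw',np.arctan2(M[1,1],M[0,1]), 'tray',y, 'lean',M[2,:])
X=np.array([y[0],y[1],.004])-M[:,2]*.0335+[0,0,.06]; go(X-s['position'])"
```

```text
t 26.03 pos [ 0.4091 -0.1852  0.2798] q [-0.244  0.114  0.731  1.934 -0.188  1.218  0.721] F [ 0.1  0.5 -3.6] w 50.3
toolz [-0.032  0.13  -0.991] tilt deg 7.7 | tip in trough mm [ -83.1 -202.9  226.9] | tool axes in trough:
 [[ 0.039  0.86  -0.509]
 [ 0.991  0.034  0.133]
 [ 0.132 -0.509 -0.851]]
jaw yaw 0.16082189612246645 tray [ 0.43258162 -0.30296511  0.36921191] lean [ 0.13321901 -0.01070218 -0.99102884]
total units [-0.739  0.033  0.821] rows 6 per row [-0.1231  0.0055  0.1369]
```

arm_command --pt "40 -0.123 0.005 0.13 0" --pt "40 -0.123 0.005 0.13 0" --pt "40 -0.123 0.005 0.13 0" --pt "40 -0.123 0.005 0.13 0" --pt "40 -0.123 0.005 0.13 0" --pt "40 -0.1 0.005 0.1 0" --pt "40 0 0 0 -0.033" --pt "40 0 0 0 -0.033" --pt "40 0 0 0 0"

```text
time_s: 26.78
position: [0.4321, -0.3029, 0.1113]
orientation: [-0.051, 0.563, 0.824, 0.044]
contact_force: [-0.6, 0.4, -3.5]
width: 0.0507
```

```bash
cat > tr.py <<'E'
from h import *
import sys
s,M=st(); y=np.load('tray.npy'); print('jaw yaw',np.arctan2(M[1,1],M[0,1]), 'lean',M[2,:].round(3))
B=s['position']+M[:,2]*.0335; print('est block bottom centre',B.round(4),'tray-frame',R.from_euler('z',-y[2]).apply(B-[y[0],y[1],0]).round(4))
c=[B+M@np.array([a,b,0]) for a in(-.055,.055) for b in (-.025,.025)]; print('corner z',np.array(c)[:,2].round(4))
n=sys.argv[1]
p=viewer.grab_frame('top'); a=p['color'][180:320,340:500,::-1]; cv2.imwrite('pics/'+n+'t.png',cv2.resize(a,None,fx=4,fy=4,interpolation=cv2.INTER_CUBIC))
p=viewer.grab_frame('side'); a=p['color'][160:270,360:480,::-1]; cv2.imwrite('pics/'+n+'s.png',cv2.resize(a,None,fx=5,fy=5,interpolation=cv2.INTER_CUBIC))
p=viewer.grab_frame('wrist'); save(p,n+'w')
E
python3 tr.py a
python3 - <<'E'
import cv2,numpy as np
a=cv2.imread('pics/as.png');b=cv2.imread('pics/aw.png');b=cv2.resize(b,(800,500))
E
```

```text
t 26.78 pos [ 0.4321 -0.3029  0.1113] q [ 0.122  0.523  0.621  1.896 -0.456  0.973  1.356] F [-0.6  0.4 -3.5] w 50.7
toolz [-0.034  0.13  -0.991] tilt deg 7.7 | tip in trough mm [-160.5 -322.6   77.2] | tool axes in trough:
 [[-0.143  0.848 -0.511]
 [ 0.961  0.242  0.133]
 [ 0.236 -0.472 -0.849]]
jaw yaw 0.37105614194669573 lean [ 0.133  0.015 -0.991]
est block bottom centre [ 0.431  -0.2986  0.0782] tray-frame [0.0001 0.0047 0.0782]
corner z [0.0704 0.0712 0.0851 0.0859]
```

View pics/as.png

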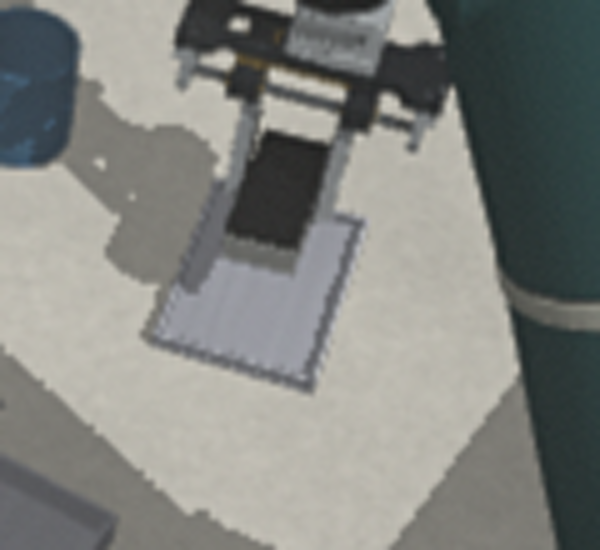

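View pics/aw.png

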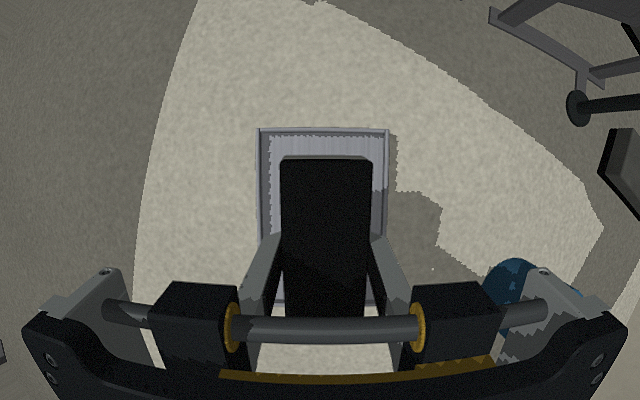

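arm_command --pt "40 -0.012 -0.001 0.09 0" --pt "40 -0.012 -0.001 0.09 0" --pt "40 -0.008 -0.001 0.06 0" --pt "40 -0.004 0 0.03 0" --pt "40 -0.003 0 0.02 0" --pt "40 -0.002 0 0.015 0" --pt "40 0 0 0 0"

```text
time_s: 27.52
position: [0.4331, -0.3022, 0.0504]
orientation: [-0.051, 0.565, 0.823, 0.045]
contact_force: [0.1, 0.0, -4.1]
width: 0.0505
```

```bash
python3 tr.py b
```

```text
t 27.52 pos [ 0.4331 -0.3022  0.0504] q [ 0.167  0.617  0.565  1.921 -0.532  0.869  1.414] F [ 0.1  0.  -4.1] w 50.5
toolz [-0.033  0.131 -0.991] tilt deg 7.8 | tip in trough mm [-190.  -322.1   23.9] | tool axes in trough:
 [[-0.138  0.849 -0.51 ]
 [ 0.962  0.237  0.134]
 [ 0.235 -0.472 -0.85 ]]
jaw yaw 0.36649861928188615 lean [ 0.134  0.016 -0.991]
est block bottom centre [ 0.432  -0.2979  0.0172] tray-frame [0.0013 0.005  0.0172]
corner z [0.0094 0.0103 0.0242 0.025 ]
```

View pics/bs.png

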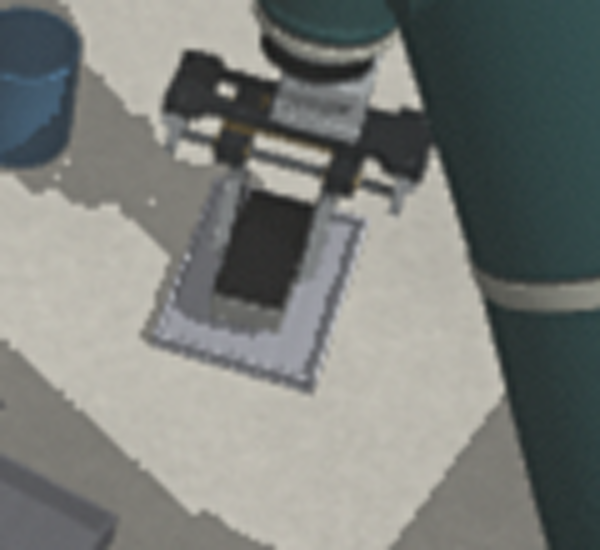

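arm_command --pt "40 -0.002 0 0.014 0" --pt "40 -0.002 0 0.012 0" --pt "40 0 0 0 0" --squeeze 12

```text
time_s: 27.92
position: [0.433, -0.3021, 0.0448]
orientation: [-0.051, 0.564, 0.823, 0.045]
contact_force: [-0.5, -0.4, -3.9]
width: 0.0504
```

arm_command --pt "40 -0.002 0 0.012 0" --pt "40 -0.002 0 0.012 0" --pt "40 0 0 0 0"

```text
time_s: 28.17
position: [0.4332, -0.3022, 0.0398]
orientation: [-0.051, 0.564, 0.823, 0.045]
contact_force: [-0.3, -0.1, -3.6]
width: 0.0501
```

```bash
python3 tr.py c
```

```text
t 28.17 pos [ 0.4332 -0.3022  0.0398] q [ 0.175  0.634  0.554  1.923 -0.545  0.852  1.425] F [-0.3 -0.1 -3.6] w 50.1
toolz [-0.034  0.131 -0.991] tilt deg 7.8 | tip in trough mm [-195.3 -322.1   14.7] | tool axes in trough:
 [[-0.139  0.849 -0.51 ]
 [ 0.962  0.238  0.134]
 [ 0.235 -0.472 -0.85 ]]
jaw yaw 0.366952610843937 lean [ 0.135  0.016 -0.991]
est block bottom centre [ 0.432  -0.2978  0.0067] tray-frame [0.0013 0.005  0.0067]
corner z [-0.0011 -0.0004  0.0137  0.0144]
```

View pics/cs.png

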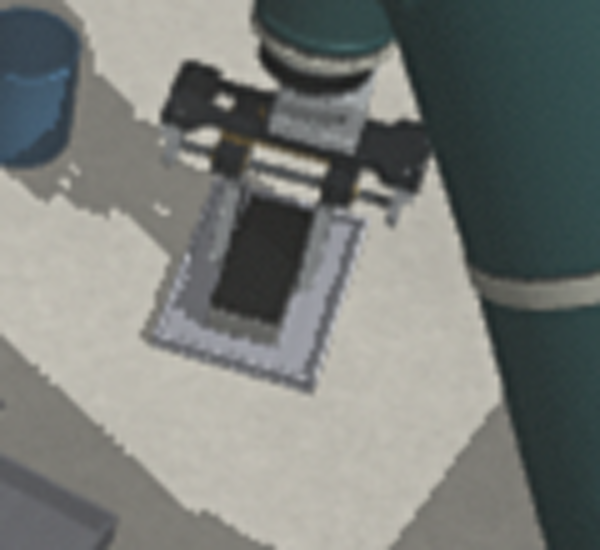

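arm_command --pt "40 -0.002 0 0.012 0" --pt "40 0 0 0 0"

```text
time_s: 28.48
position: [0.4334, -0.3026, 0.038]
orientation: [-0.051, 0.565, 0.823, 0.045]
contact_force: [-0.3, -0.3, -0.4]
width: 0.0499
```

arm_command --pt "40 -0.002 0 0.012 0" --pt "40 0 0 0 0"

```text
time_s: 28.65
position: [0.4337, -0.3033, 0.036]
orientation: [-0.05, 0.565, 0.823, 0.045]
contact_force: [-0.9, -1.8, 7.3]
width: 0.0502
```

arm_command --pt "40 0 0 0 0" --pt "40 -0.002 0 0.012 0" --pt "40 -0.002 0 0.012 0" --pt "40 0 0 0 0" --squeeze 4

```text
time_s: 28.98
position: [0.4336, -0.3031, 0.0306]
orientation: [-0.05, 0.565, 0.823, 0.045]
contact_force: [0.6, -1.2, -0.6]
width: 0.0501
```

```bash
python3 tr.py d
```

```text
t 28.98 pos [ 0.4336 -0.3031  0.0306] q [ 0.183  0.649  0.544  1.923 -0.556  0.836  1.435] F [ 0.6 -1.2 -0.6] w 50.1
toolz [-0.033  0.13  -0.991] tilt deg 7.7 | tip in trough mm [-199.5 -323.     6.5] | tool axes in trough:
 [[-0.139  0.849 -0.509]
 [ 0.962  0.238  0.133]
 [ 0.234 -0.471 -0.85 ]]
jaw yaw 0.3666806557013271 lean [ 0.133  0.016 -0.991]
est block bottom centre [ 0.4326 -0.2987 -0.0026] tray-frame [ 0.0015  0.004  -0.0026]
corner z [-0.0104 -0.0095  0.0043  0.0051]
```

View pics/ds.png

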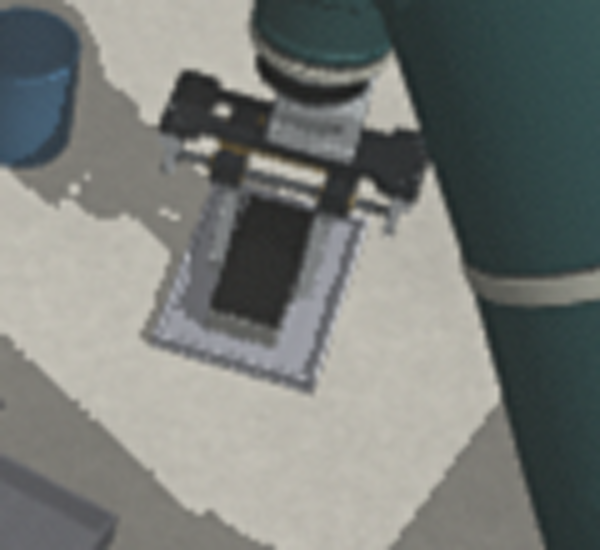

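arm_command --pt "53 0 0 0 0" --pt "56 0 0 0 0" --pt "60 0 0 0 0" --pt "64 0 0 0 0" --pt "66 0 0 0 0"

```text
time_s: 29.55
position: [0.4336, -0.3024, 0.0306]
orientation: [-0.051, 0.564, 0.823, 0.045]
contact_force: [0.3, 0.4, 1.1]
width: 0.0657
```

arm_command --pt "66 0.004 0 -0.04 0" --pt "66 0.01 0 -0.08 0" --pt "66 0.02 0 -0.15 0" --pt "66 0.02 0 -0.15 0" --pt "66 0.02 0 -0.15 0" --pt "66 0.02 0 -0.15 0" --pt "66 0.02 0 -0.15 0" --pt "66 0 0 0 0" --pt "66 0 0 0 0"

```text
time_s: 30.3
position: [0.4315, -0.3047, 0.2077]
orientation: [-0.05, 0.564, 0.823, 0.045]
contact_force: [-0.2, 0.6, -0.3]
width: 0.0661
```

```bash
python3 tr.py e
python3 - <<'E'
from h import *
y=np.load('tray.npy'); p=viewer.grab_frame('wrist'); im=p['color'][:,:,::-1].copy()
Rz=R.from_euler('z',y[2])
def L(x0,x1,y0,y1,z,col):
    c=np.array([(x0,y0,z),(x1,y0,z),(x1,y1,z),(x0,y1,z),(x0,y0,z)]); c=np.concatenate([np.linspace(c[i],c[i+1],15) for i in range(4)])
    cv2.polylines(im,[fproj(p,Rz.apply(c)+[y[0],y[1],0]).round().astype(int)],False,col,1)
L(-.0575,.0575,-.0825,.0825,.014,(0,255,0)); L(-.025,.025,-.055,.055,.036,(255,255,0)); L(-.025,.025,-.055,.055,.004,(0,0,255))
cv2.imwrite('pics/ewo.png',cv2.resize(im[80:330,180:480],None,fx=2.3,fy=2.3,interpolation=cv2.INTER_CUBIC))
E
```

```text
t 30.30 pos [ 0.4315 -0.3047  0.2077] q [ 0.063  0.393  0.69   1.823 -0.356  1.148  1.266] F [-0.2  0.6 -0.3] w 66.1
toolz [-0.03   0.13  -0.991] tilt deg 7.7 | tip in trough mm [-112.9 -324.3  161. ] | tool axes in trough:
 [[-0.14   0.85  -0.507]
 [ 0.962  0.238  0.133]
 [ 0.234 -0.47  -0.851]]
jaw yaw 0.3669262142561839 lean [ 0.132  0.018 -0.991]
est block bottom centre [ 0.4305 -0.3003  0.1745] tray-frame [-0.001   0.0032  0.1745]
corner z [0.1668 0.1677 0.1813 0.1822]
```

View pics/ewo.png

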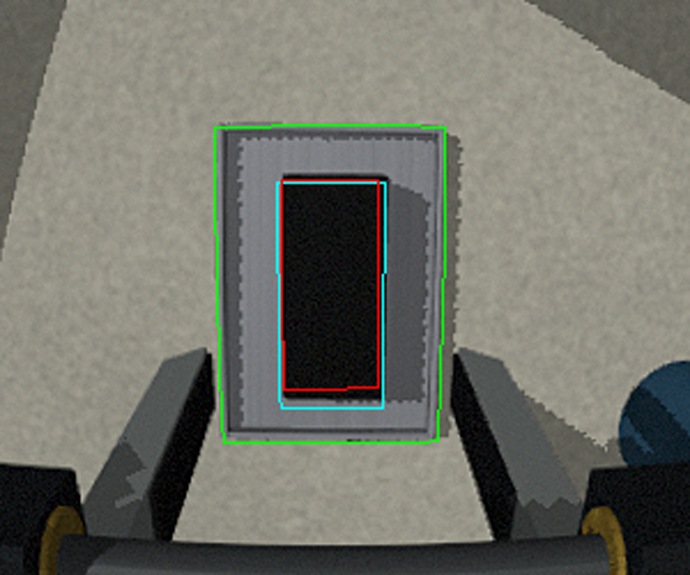

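View pics/es.png

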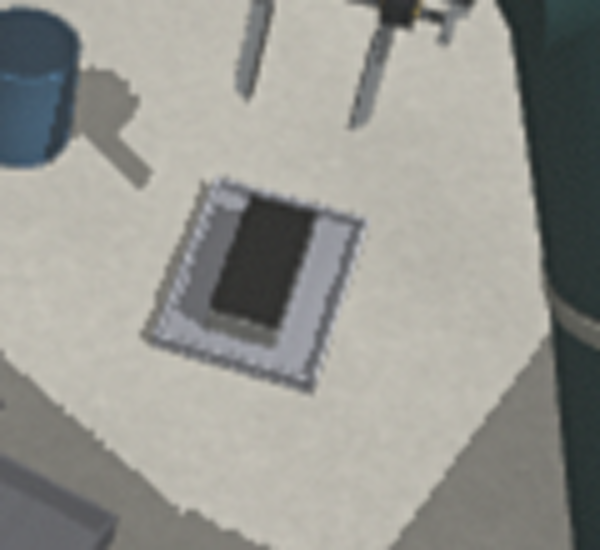

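```bash
python3 -c "
from h import *
print(manip.finish_job())"
```

```text
the job is handed in; nothing more can be done
None
```

The block is in the free-standing tray, lying flat with its black side up, and I handed the job in at about 30 s of the 72 s allowed. No verdict was reported.

- **Reaching it:** the moves cannot tilt the tool. I got the tilt, about 26° for the push and 33° for the lift, by driving the wrist to the edge of its reach.
- **Pushing:** the part-open fingers went in through the slot. The block yawed about 6° early on, so I shifted the push sideways and it came straight. It dropped flat behind the step at about x = 81 mm, y = −5 mm in the trough frame.
- **Lifting and laying:** I gripped it across its 50 mm side, lifted it out clear of the rail and brought the tool back to about 8° off upright. I then lowered it until the tray took its weight and opened the fingers.

**Last checks:**
- The wrist picture shows the block within a few millimetres of the tray's centre and aligned with it, and it looks flat there and in the side picture. I did not measure its tilt.
- The gripper is about 0.15 m clear and reads no contact force.
- I never moved near the bowl, bottle or mug, but I did not measure their positions again at the end.

**Disagreements and scares:**
- The block touched the tray a few millimetres lower than I had calculated, so it sat a little higher in the grip than I assumed.
- A brief force of about 45 N showed when a joint reached its limit. It was gone in the next row, and the pictures showed no contact.
- One wrist joint (the sixth) read 2.003 against a stated limit of 2. I took that as rounding.

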